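Knock out the stuck chocolates and put them away

TASK

The chocolates left in the white mould are stuck. Turn the mould over so that its mouth faces down and rap its steel knock bar on the clear white slab in the middle of the counter until every chocolate has dropped out, then lean the empty mould back on its stand as it was, put all the chocolates into the open steel tub and push the tub's lid down until its latch catches and holds it shut. Leave the other things on the counter where they are.

Things in the scene. Friction and masses are not known exactly. Their poses are not given: they have to be found in the camera images.
- slab: fixed white laminate slab let into the middle of the counter, 220 (x) x 280 (y) mm, its flat top 4 mm above the counter, origin under its centre; kept clear, the place to rap the mould
- stand: fixed steel stand; origin under its 150 x 140 mm foot, x away from the side the mould faces. The mould leans on a back plate 72 deg from level and 65 mm long up the slope; its lower end sits on a 140 mm wide ledge with a 9 mm high lip 13 mm beyond the mouth. Seated, the mould's origin is at (0, 0, 0.069) here, turned -72 deg about y
- mould: white mould, 0.22 kg: tray 102 (x) x 104 (y) x 30 mm (z), 2 x 2 pockets, black rubber-covered grip tab at the +x end. Origin at the centre of its back, z out of the mouth. Starts leaning on the stand, tab up. The chocolates lie 7 mm below the rim, held by steel catches even upside down, until a rap drives in the steel knock bar on the rim away from the tab
- mould_tab (a point): centre of the mould's tab, at (0.0715, 0, 0.0034) in the mould's frame. The tab is 50 mm long, 44 mm wide (along y) and 10 mm thick, bent back 20 deg from the mould's plane, so it runs along (0.940, 0, -0.342) of the mould's frame; nothing is near it
- choc0: moulded chocolate, 30 g: a slab 38 (x) x 30 (y) x 16 mm (z) with two raised squares on its upper face; origin at the centre of its flat base, z through the patterned face. In the mould the base faces the mouth. May be absent (None)
- choc1: moulded chocolate, 30 g: a slab 38 (x) x 30 (y) x 16 mm (z) with two raised squares on its upper face; origin at the centre of its flat base, z through the patterned face. In the mould the base faces the mouth. May be absent (None)
- choc2: moulded chocolate, 30 g: a slab 38 (x) x 30 (y) x 16 mm (z) with two raised squares on its upper face; origin at the centre of its flat base, z through the patterned face. In the mould the base faces the mouth. May be absent (None)
- choc3: moulded chocolate, 30 g: a slab 38 (x) x 30 (y) x 16 mm (z) with two raised squares on its upper face; origin at the centre of its flat base, z through the patterned face. In the mould the base faces the mouth. May be absent (None)
- tub_in (a point): centre of the inner floor of the fixed open steel tub, 5 mm above the counter; x towards the hinge, z up. Inside 140 (x) x 120 (y) mm, rim 70 mm above the counter
- tub_hinge (a point): middle of the lid's hinge line, at (0.075, 0, 0.071) from tub_in; the hinge line runs along the tub's y
- tub_lid (a joint): lid angle, rad: 0 shut, 1.57 upright, at most 1.95; stays where left. Steel plate 157 mm long from the hinge, 136 wide, 8 thick, its outer face 6 mm outside the hinge line, 82 mm above the counter when shut. Gasket and latch resist over the last 0.1 rad with 8 to 14 N at 110 mm from the hinge; pressed home it reaches -0.01; if not caught it springs back to 0.04
- lid_edge (a point): middle of the outer edge of the lid's free end, 157 mm from the hinge on the outer face. The sprung latch (30 mm wide, its top 108 mm above the counter) stands at the middle of the tub's side opposite the hinge
- parfait: tall clear glass parfait cup, 175 mm high, 76 mm across; leave alone; origin under its middle
- disher: pewter disher, 190 mm long, lying; leave alone; origin under its middle
- tongs: chrome tongs, 215 mm long, lying; leave alone; origin under its middle
- spoon0: orange tasting spoon, 105 mm; leave alone; origin under its middle
- spoon1: orange tasting spoon; leave alone; origin under its middle
- spoon2: orange tasting spoon; leave alone; origin under its middle
- knock_edge (a point): middle of the top outer edge of the steel knock bar, at (-0.0505, 0, 0.035) in the mould's frame; the bar is 88 mm long (along y) and stands 5 mm proud of the rim. It moves stiffly (3 N) and stays where driven; 2 mm in, the catches are drawn clear and the chocolates drop as the upturned mould is lifted off, 5 mm in, the rim strikes. Over 15 N the mould may turn in the grip

How it is judged (in metres and radians):
On the way:
1. the mould, its mouth facing down (its z axis more than 137 degrees from straight up), is rapped on the slab with more than 2.5 N (angle between mould's own z axis and vertical above 2.4 rad and contact force between mould and slab above 2.5 N).
At the end, for the whole second after the job is handed in: Every chocolate present lies inside the tub; the lid is shut and held by its latch (joint below 0.02 rad); the mould leans on its stand again, mouth up and forward as at the start, within 12 mm of its seat fore and aft and in height, 35 mm sideways and about 0.2 rad, at rest (x of choc0 in the frame of tub_in between -0.071 and 0.071 m and y of choc0 in the frame of tub_in between -0.061 and 0.061 m and z of choc0 in the frame of tub_in between -0.003 and 0.066 m and x of choc1 in the frame of tub_in between -0.071 and 0.071 m and y of choc1 in the frame of tub_in between -0.061 and 0.061 m and z of choc1 in the frame of tub_in between -0.003 and 0.066 m and x of choc2 in the frame of tub_in between -0.071 and 0.071 m and y of choc2 in the frame of tub_in between -0.061 and 0.061 m and z of choc2 in the frame of tub_in between -0.003 and 0.066 m and x of choc3 in the frame of tub_in between -0.071 and 0.071 m and y of choc3 in the frame of tub_in between -0.061 and 0.061 m and z of choc3 in the frame of tub_in between -0.003 and 0.066 m and x of mould in the frame of stand between -0.012 and 0.012 m and y of mould in the frame of stand between -0.035 and 0.035 m and z of mould in the frame of stand between 0.057 and 0.081 m and angle between mould's own z axis and vertical between 1.05 and 1.47 rad and angle between the y axis of mould and the y axis of stand, either way round below 0.25 rad and linear speed of mould below 0.03 m/s and value of joint tub_lid below 0.02 rad); the robot touches nothing.
It fails at once if the parfait cup is knocked over (angle between parfait's own z axis and vertical above 0.6 rad).
It fails at once if one of the other things is moved more than 6 cm (distance of any of parfait, disher, tongs, spoon0, spoon1, spoon2 from where it was at the start of the episode above 0.06 m).
Of choc0, choc1, choc2, choc3 only 2 to 4 are there at a start; the rules pass over those that are not, and their reading is None.
At some moment in a run one of choc0, choc1, choc2, choc3 may be knocked a few centimetres aside while the robot is not near it.
It also fails if it takes over 210 s, if anything falls off the work surface, if the arm or the gripper's body presses on something with over 40 N, if the wrist force passes 120 N, or if a joint passes its speed limit or range.

ROBOT

A 6-joint arm with a two-finger parallel gripper is mounted at the origin on the work surface. World frame = base frame: x ahead of the robot, y to its left, z up, the work surface at z = 0. Lengths are in mm, angles in rad, forces in N, time in s.
With the tool pointing down it reaches from about 300 to 775 mm from the base axis. Payload 14.6 kg.
Tool frame: the origin (TCP) lies midway between the tips of the shut fingers; the grasp point (between the pads) lies 19 mm behind it; y points along the fingers, z is the direction in which the jaws open and shut, and the axes are right-handed (so a half turn about y gives the same grasp; the last joint's range is limited). The gripper opens to 94 mm and grips with 3 to 60 N. Pads are 16 mm wide; open, the fingers measure 119 mm over their backs; the gripper's body (75 mm by 177 mm) begins 78 mm behind the grasp point.
Start: joints at [1.196, 0.3, 1.521, -0, 1.321, -0.067], TCP at [166.627, 524.142, 205.446] pointing down, gripper open.
Joint ranges: [-3.03, 3.03], [-0.79, 2.21], [0.23, 2.52], [-1.04, 4.18], [0, 3.07], [-2.55, 2.55]. Speed limits (rad/s): [2.22, 2.22, 2.57, 3.14, 3.14, 3.14].

INTERFACE

Orientations are given as [roll, pitch, yaw] about the fixed x, y, z axes, in that order (R = Rz(yaw) Ry(pitch) Rx(roll)).
In Python, from cell import manip gives the robot as it stands.
- The arm moves only by the tool play_rows, never from a script. Its argument "series" is a list of rows, each a list of 3 entries, a list of its own where there are three numbers: the shift along the tool's x, y, z in m, then the turn about the tool's y in rad, then the closure, from 0 (fully open) to 1 (shut). In form: [[[dx, dy, dz], twist, grip], ...]. A call has 1 to 20 rows; each row is the pose to reach, as a shift and turn from the pose measured when the call began, along the tool's axes at that moment; what a row does not reach only later rows make up. A row lasts 1/10 s, in which the tool goes at most 50 mm and 8.59 degrees, less where a joint would pass 70% of its speed; a pose out of reach is approached as far as the arm can. A call with a gripper value outside its range is refused whole. The fingers move at their own pace and stop on an object; "squeeze" is the grip in N (left out, the last holds). Time passes only in rows, so rows that repeat a pose let the fingers close. It gives the time, the measured TCP pose, the force and the opening at its end, in the units of the state.
- manip.read_state(): the state, without advancing time (a new reading comes with each control period).
- manip.camera(name): name is "side" or "top" or "wrist"; returns the picture (480x640x3 uint8, red, green, blue); there is no depth.
- manip.camera_params(name): a dict with "K" (3x3 intrinsics, pixels), "rvec" (rotation vector, rad) and "tvec" (3), from world to camera coordinates, as OpenCV has them. Camera axes: x right, y down, z forward; pixel columns grow to the right and rows downward; lengths in mm; the calibration is good to about 2 mm. A picture is of the moment at which its call begins: read the wrist's pose just before it. camera_params takes no time and is no camera call; for the wrist camera it gives the pose at the moment of the call.
- manip.sign_off(): hands the job in, once; it reports no verdict.
The state is a dict: "clock": time; "joints": joint angles; "qd": joint speeds; "effort": joint torques, N m; "eef_pos": TCP position; "eef_rot": TCP orientation; "wrist_force": force on the tool from outside, world axes, zero at the start; "moment": the same for the moment, N m; "finger_gap": finger opening in mm.
Only numpy, scipy, OpenCV 4.12 (cv2) and the standard library are available. Lean on these libraries where they do the work, as an engineer would, in place of code of your own. Each camera call takes 0.05 s, during which the arm holds its last target. There are 200 camera calls.

## Working session

There is one attempt and no reset: what is moved stays moved. The work goes in short steps, Python scripts to look and compute and a tool call to move; the robot and the scene stay as the last step left them, time stands still between calls to the robot, and variables do not carry over. Pictures are saved under pics/ and viewed, about 12 in all and at most 16, crops included, and the job is handed in when it is done.

Besides the shell and the picture viewer there is one more tool, called after "Call:" by a JSON object that holds its "fn" and its "kwargs", one argument or row to a line. play_rows: Moves the arm, as the interface text tells. Its arguments: {"type":"object","properties":{"series":{"type":"array","items":{"type":"array"}},"squeeze":{"type":"number"}},"required":["series"]}

```bash
mkdir -p pics; cat > h.py <<'E'
import numpy as np, cv2
from scipy.spatial.transform import Rotation as R
from cell import manip
def snap(n,f):
    p=manip.camera_params(n); im=manip.camera(n)[:,:,::-1].copy(); cv2.imwrite('pics/'+f,im); return im,p
def ray(p,uv):
    K=np.array(p['K']);Rm=cv2.Rodrigues(np.array(p['rvec'],float))[0];t=np.array(p['tvec'],float).ravel()
    d=Rm.T@np.linalg.inv(K)@np.array([uv[0],uv[1],1.]);return -Rm.T@t,d/np.linalg.norm(d)
def plane(p,uv,z):
    c,d=ray(p,uv);return c+d*(z-c[2])/d[2]
def tri(p1,u1,p2,u2):
    a,d=ray(p1,u1);b,e=ray(p2,u2)
    s=np.linalg.lstsq(np.c_[d,-e],b-a,rcond=None)[0];q=a+s[0]*d;r=b+s[1]*e
    return (q+r)/2,np.linalg.norm(q-r)
def proj(p,X):
    return cv2.projectPoints(np.array(X,float).reshape(-1,3),np.array(p['rvec'],float),np.array(p['tvec'],float),np.array(p['K'],float),None)[0].reshape(-1,2)
E
python3 - <<'E'
from h import *
print(manip.read_state())
for n in('side','top','wrist'):
    im,p=snap(n,n+'0.png'); print(n,ray(p,(320,240)),np.array(p['K'])[0,0])
E
```

```text
{'clock': 0.0, 'joints': array([ 1.19641780e+00,  3.00477981e-01,  1.52161549e+00,  2.89122970e-07,
        1.32067744e+00, -6.65610813e-02]), 'qd': array([-0.00048729, -0.00050851,  0.00145084, -0.00099773,  0.00104097,
        0.00132831]), 'effort': array([-2.02225834e-03, -5.31811953e+01, -3.52723718e+01,  7.06928736e-02,
        2.45281780e-02, -1.18860912e-04]), 'eef_pos': array([166.52142264, 523.90062394, 204.86799627]), 'eef_rot': array([-1.57197196e+00,  7.86476801e-05, -3.07817561e-01]), 'wrist_force': array([-0.06701909, -0.26023558, -0.19479613]), 'moment': array([-0.04590017, -0.003617  ,  0.01961702]), 'finger_gap': 94.0169467550553}
side (array([400.6017692 , 813.44937579, 783.64802832]), array([ 0.18215345, -0.76045096, -0.62332532])) 491.7208466263072
top (array([ 390.89426053,  -26.95806623, 1048.86904594]), array([ 0.21034532,  0.00844875, -0.97759064])) 547.2266272845195
wrist (array([ 87.37626417, 549.45363048, 384.34021998]), array([ 0.27379474, -0.08762143, -0.95778856])) 358.68881171201156
```

View pics/top0.png

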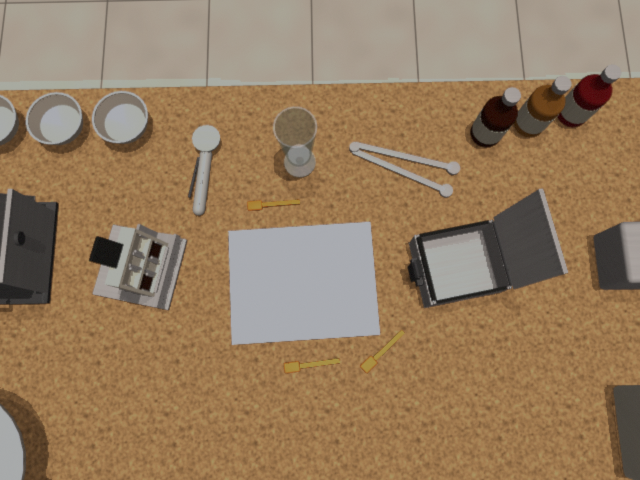

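View pics/side0.png

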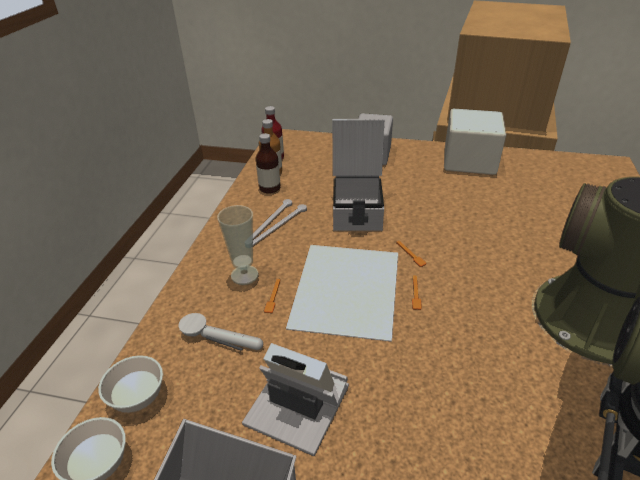

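The top view puts the slab centre near (304,283). The stand and mould are near (140,265), with the black tab at (107,252) and the mouth facing right. The tub is near (460,262) with its lid open to the right. The side view shows the same layout, with the mould's white top edge near (295,365).

View pics/wrist0.png

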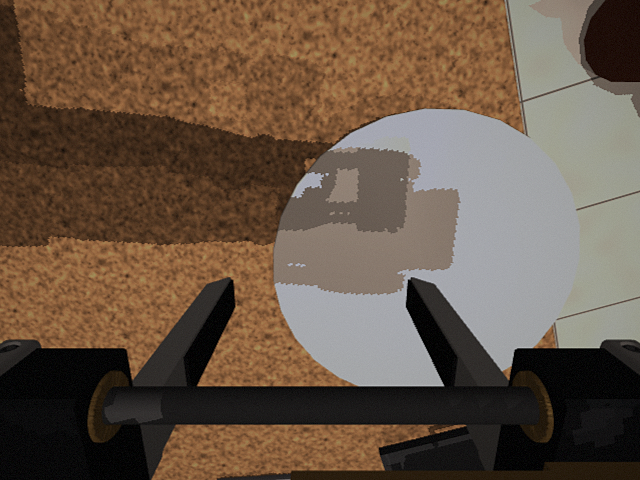

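```bash
python3 - <<'E'
from h import *
im=cv2.imread('pics/top0.png');p=manip.camera_params('top')
# crops enlarged side by side
a=cv2.resize(im[215:320,80:200],None,fx=5,fy=5,interpolation=cv2.INTER_CUBIC)
cv2.imwrite('pics/crop_a.png',a)
hs=cv2.cvtColor(im,cv2.COLOR_BGR2HSV)
def mask(c0,c1,box):
    m=cv2.inRange(hs,c0,c1);k=np.zeros_like(m);x0,y0,x1,y1=box;k[y0:y1,x0:x1]=m[y0:y1,x0:x1];return k
def rect(m):
    c=max(cv2.findContours(m,0,2)[0],key=cv2.contourArea);return cv2.boxPoints(cv2.minAreaRect(c)),cv2.minAreaRect(c)
b,r=rect(mask((0,0,140),(180,60,255),(215,210,395,355)));print('slab',r);P=np.array([plane(p,u,4) for u in b]);print(P.round(1),P.mean(0).round(1))
b,r=rect(mask((0,0,0),(180,255,45),(80,225,126,275)));print('tab',r,b.round(1).tolist())
b,r=rect(mask((0,0,130),(180,60,255),(410,215,512,310)));print('tubfloor',r);P=np.array([plane(p,u,5) for u in b]);print(P.round(1),P.mean(0).round(1))
b,r=rect(mask((0,0,90),(180,70,255),(85,215,195,315)));print('stand+mould',r,[plane(p,u,3).round(1).tolist() for u in b])
E
```

```text
slab ((301.50250244140625, 282.4746398925781), (114.1373291015625, 148.80697631835938), 86.15396881103516)
[[ 638.6  171.2    4. ]
 [ 652.8 -120.7    4. ]
 [ 431.9 -126.7    4. ]
 [ 418.7  152.4    4. ]] [535.5  19.    4. ]
tab ((105.74311828613281, 252.02296447753906), (27.10648536682129, 24.711917877197266), 16.699243545532227) [[89.19999694824219, 260.0], [96.30000305175781, 236.3000030517578], [122.30000305175781, 244.10000610351562], [115.19999694824219, 267.79998779296875]]
tubfloor ((457.9613342285156, 264.88720703125), (61.11179733276367, 57.52841567993164), 76.26373291015625)
[[ 607.4 -217.9    5. ]
 [ 632.5 -328.7    5. ]
 [ 515.5 -347.1    5. ]
 [ 491.6 -238.8    5. ]] [ 561.8 -283.2    5. ]
stand+mould ((139.8440704345703, 265.2630615234375), (77.66791534423828, 79.78804779052734), 15.018359184265137) [[519.3, 421.3, 3.0], [671.4, 391.4, 3.0], [627.6, 241.3, 3.0], [478.1, 275.5, 3.0]]
```

View pics/crop_a.png

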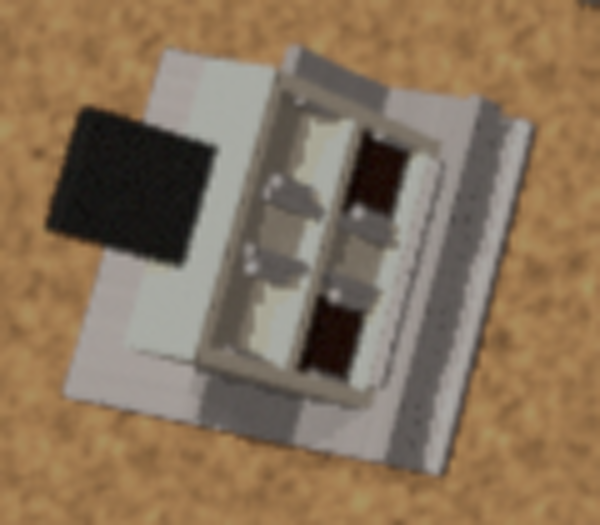

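The wrist view shows only a bowl, seen from the start pose. The crop shows the black tab at upper left and the foot corners at crop pixels (165,50), (65,395), (443,475) and (533,122). There are dark chocolates in the two lower pockets, and the upper pockets look cream.

```bash
python3 - <<'E'
from h import *
im=cv2.imread('pics/side0.png');ps=manip.camera_params('side');p=manip.camera_params('top')
a=cv2.resize(im[335:450,235:360],None,fx=5,fy=5,interpolation=cv2.INTER_CUBIC)
b=cv2.resize(im[110:240,320:400],None,fx=4.42,fy=4.42,interpolation=cv2.INTER_CUBIC)[:575]
cv2.imwrite('pics/crop_b.png',np.hstack([cv2.resize(a,(430,400)),cv2.resize(b,(246,400))]))
c=np.array([[165,50],[65,395],[443,475],[533,122]])/5+[80,215]
P=np.array([plane(p,u,3) for u in c]);print(P.round(1))
xd=(P[0]-P[3]+P[1]-P[2]);print('stand yaw',np.degrees(np.arctan2(xd[1],xd[0])), [np.linalg.norm(P[i]-P[(i+1)%4]).round(1) for i in range(4)],P.mean(0))
yaw=np.arctan2(xd[1],xd[0]);O=P.mean(0);O[2]=0
Rs=R.from_euler('z',yaw)
def W(x): return O+Rs.apply(x)
M=lambda m: W(R.from_euler('y',-72,degrees=True).apply(m)+[0,0,69])
t=M([71.5,0,3.4]);print('tab pred',t,'top px',proj(p,t),'side px',proj(ps,t))
cs=[M(np.array([71.5,0,3.4])+s*25*np.array([.94,0,-.342])+[0,w*22,0]) for s in(-1,1) for w in(-1,1)]
print(proj(p,cs).round(1).tolist(),proj(ps,cs).round(1).tolist())
E
```

```text
[[654.4 389.6   3. ]
 [518.8 419.4   3. ]
 [485.4 272.8   3. ]
 [622.4 243.3   3. ]]
stand yaw 77.41524664154801 [np.float64(138.9), np.float64(150.3), np.float64(140.2), np.float64(149.8)] [570.24384478 331.27669517   3.        ]
tab pred [574.35337298 349.68467542 138.0511987 ] top px [[103.12855609 251.48388829]] side px [[285.62359409 365.2444307 ]]
[[119.7, 243.2], [112.6, 267.7], [93.3, 234.8], [85.7, 260.2]] [[279.1, 361.3], [302.8, 370.1], [267.7, 360.1], [292.7, 369.6]]
```

View pics/crop_b.png

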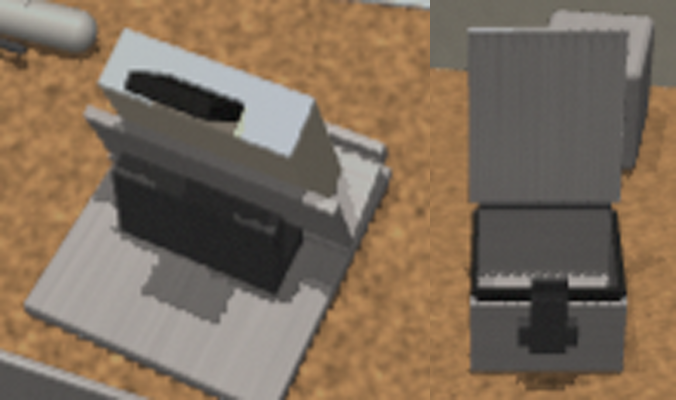

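The side crop shows the tab at about (289,363) in the full frame. The foot measures 140 x 150 mm as expected, and the lid stands near upright. I'll move above the tab now, with the jaws across its width, and measure from closer.

Call:
{"fn": "play_rows", "kwargs": {
  "series": [
    [[0.05,-0.03,0],0.1,0],
    [[0.1,-0.05,-0.01],0.25,0],
    [[0.15,-0.05,-0.015],0.4,0],
    [[0.2,-0.05,-0.02],0.55,0],
    [[0.25,-0.05,-0.025],0.7,0],
    [[0.3,-0.05,-0.03],0.85,0],
    [[0.34,-0.05,-0.035],1.0,0],
    [[0.38,-0.05,-0.04],1.15,0],
    [[0.41,-0.05,-0.042],1.3,0],
    [[0.44,-0.05,-0.042],1.4,0],
    [[0.44,-0.05,-0.042],1.484,0],
    [[0.44,-0.05,-0.042],1.484,0],
    [[0.44,-0.05,-0.042],1.484,0],
    [[0.44,-0.05,-0.042],1.484,0],
    [[0.44,-0.05,-0.042],1.484,0]
  ]
}}

```text
clock: 1.65
eef_pos: [572.8, 351.0, 255.3]
eef_rot: [-1.571, -0.001, -1.79]
wrist_force: [-0.8, 0.8, -0.3]
finger_gap: 94.3
```

```bash
python3 - <<'E'
from h import *
s=manip.read_state();print(s['clock'],s['eef_pos'],s['eef_rot'],s['joints'])
im,p=snap('wrist','w1.png')
E
```

```text
1.65 [572.76284484 351.02094926 255.31544587] [-1.57072941e+00 -6.88519534e-04 -1.78989759e+00] [ 4.95536082e-01  5.58784423e-01  1.04341156e+00 -5.64187913e-04
  1.53979734e+00  7.14654919e-01]
```

View pics/w1.png

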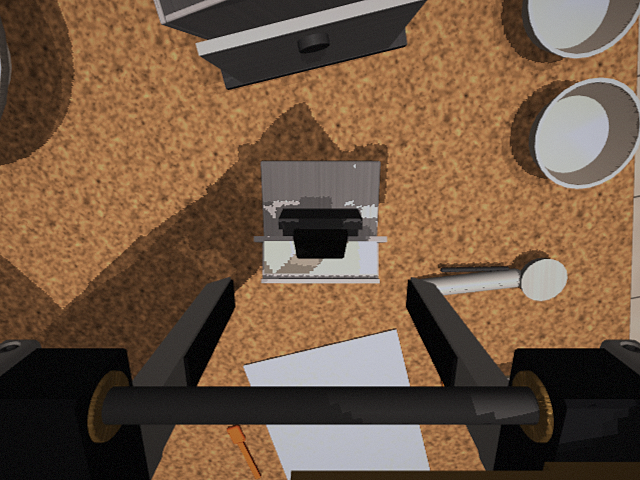

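The wrist view has the black tab at about x 293–347, y 230–258, with the stand edges vertical at x 263 and 379. The yaw is therefore aligned. Next I triangulate the tab against the top view.

```bash
python3 - <<'E'
from h import *
im=cv2.imread('pics/w1.png');g=cv2.cvtColor(im,cv2.COLOR_BGR2GRAY)
m=(g[225:265,270:370]<22).astype(np.uint8)*255
for r in range(0,40,3): 
    x=np.where(m[r])[0]; print(r+225,(x.min()+270,x.max()+270) if len(x) else None,end=' ')
pw=manip.camera_params('wrist');pt=manip.camera_params('top');ps=manip.camera_params('side')
print('cam',ray(pw,(320,240)))
O=np.array([570.24,331.28,0]);Rs=R.from_euler('z',77.41,degrees=True)
M=lambda m: O+Rs.apply(R.from_euler('y',-72,degrees=True).apply(m)+[0,0,69])
cs=[M(np.array([71.5,0,3.4])+s*25*np.array([.94,0,-.342])+[0,w*22,0]+h*np.array([.342,0,.94])) for h in (-5,5) for s in(-1,1) for w in(-1,1)]
print('pred wrist',proj(pw,cs).round(1).tolist());print('pred top',proj(pt,cs).round(1).tolist());print('pred side',proj(ps,cs).round(1).tolist())
print('foot pred',proj(pw,[O+Rs.apply([a,b,3]) for a,b in((75,70),(75,-70),(-75,-70),(-75,70))]).round(1).tolist())
E
```

```text
225 (np.int64(279), np.int64(334)) 228 (np.int64(279), np.int64(298)) 231 (np.int64(283), np.int64(347)) 234 (np.int64(288), np.int64(347)) 237 (np.int64(294), np.int64(346)) 240 (np.int64(294), np.int64(346)) 243 (np.int64(295), np.int64(345)) 246 (np.int64(295), np.int64(345)) 249 (np.int64(296), np.int64(344)) 252 (np.int64(296), np.int64(343)) 255 (np.int64(297), np.int64(343)) 258 None 261 None 264 None cam (array([592.2722446 , 433.17872705, 434.63052378]), array([-0.06395024, -0.28128151, -0.95749208]))
pred wrist [[344.8, 240.7], [297.5, 240.6], [348.8, 218.1], [293.8, 218.1], [345.1, 250.8], [297.3, 250.8], [349.1, 229.7], [293.5, 229.6]]
pred top [[118.2, 243.1], [111.1, 267.5], [91.8, 234.8], [84.2, 260.1], [121.3, 243.3], [114.2, 267.8], [94.8, 234.9], [87.2, 260.3]]
pred side [[278.1, 364.2], [301.8, 373.2], [266.7, 363.3], [291.6, 372.7], [280.1, 358.3], [303.8, 367.1], [268.8, 357.0], [293.7, 366.4]]
foot pred [[261.5, 157.9], [380.6, 158.0], [374.9, 276.4], [266.9, 276.3]]
```

```bash
python3 - <<'E'
from h import *
pw=manip.camera_params('wrist');pt=manip.camera_params('top')
q,e=tri(pt,(118.75,255.95),pw,(320,257.5));print(q,e)
O=np.array([570.24,331.28,0]);Rs=R.from_euler('z',77.41,degrees=True)
M=lambda m: O+Rs.apply(R.from_euler('y',-72,degrees=True).apply(m)+[0,0,69])
print(M(np.array([71.5,0,3.4])-25*np.array([.94,0,-.342])+5*np.array([.342,0,.94])))
print(Rs.inv().apply(q-O))
t=M(np.array([71.5,0,3.4])+9*np.array([.94,0,-.342]));print('grip',t)
s=manip.read_state();T=R.from_euler('xyz',s['eef_rot']);print(T.inv().apply(t-[0,0,19]-s['eef_pos']))
E
```

```text
[568.14621959 326.71275995 127.36330374] 0.01760041556239539
[570.13671218 330.81753775 121.42215238]
[ -4.91380735   1.04790049 127.36330374]
grip [575.55914028 355.09598995 145.14598252]
[ -4.68574776 129.17209996   1.75499746]
```

Call:
{"fn": "play_rows", "kwargs": {
  "series": [
    [[-0.003,0.04,0.001],0,0],
    [[-0.003,0.07,0.001],0,0],
    [[-0.003,0.1,0.001],0,0],
    [[-0.003,0.115,0.001],0,0],
    [[-0.003,0.127,0.001],0,0],
    [[-0.003,0.127,0.001],0,0],
    [[-0.003,0.127,0.001],0,0]
  ]
}}

```text
clock: 2.4
eef_pos: [574.9, 353.9, 129.6]
eef_rot: [-1.57, 0.0, -1.79]
wrist_force: [-0.1, -0.5, 0.6]
finger_gap: 94.1
```

```bash
python3 - <<'E'
from h import *
a=snap('side','s1.png')[0][300:440,230:390];b=snap('top','t1.png')[0][180:330,60:220]
c=snap('wrist','w2.png')[0][180:400,180:460]
cv2.imwrite('pics/c1.png',np.hstack([cv2.resize(a,(457,400)),cv2.resize(c,(343,400))]))
E
```

```text
(no output)
```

View pics/c1.png

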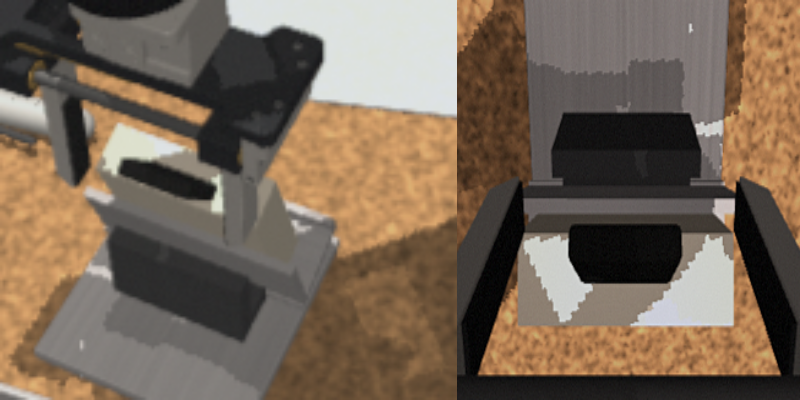

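The fingers straddle the tab evenly on both sides. I'll close on it, then lift.

Call:
{"fn": "play_rows", "kwargs": {
  "series": [
    [[0,0,0],0,0.3],
    [[0,0,0],0,0.6],
    [[0,0,0],0,1],
    [[0,0,0],0,1],
    [[0,0,0],0,1],
    [[0,0,0],0,1],
    [[0,0,0],0,1],
    [[0,0,0],0,1]
  ],
  "squeeze": 60
}}

```text
clock: 3.35
eef_pos: [574.6, 354.1, 129.9]
eef_rot: [-1.57, 0.001, -1.79]
wrist_force: [-4.3, 1.2, 4.1]
finger_gap: 43.4
```

Call:
{"fn": "play_rows", "kwargs": {
  "series": [
    [[0,-0.01,0],0,1],
    [[0,-0.03,0],0,1],
    [[0,-0.06,0],0,1],
    [[0,-0.09,0],0,1],
    [[0,-0.12,0],0,1],
    [[0,-0.12,0],0,1],
    [[0,-0.12,0],0,1]
  ],
  "squeeze": 60
}}

```text
clock: 4.05
eef_pos: [574.4, 354.0, 249.4]
eef_rot: [-1.57, 0.001, -1.79]
wrist_force: [-0.1, -0.4, -3.6]
finger_gap: 43.2
```

```bash
python3 - <<'E'
from h import *
s=manip.read_state();print(s['eef_pos'],s['wrist_force'],s['moment'],s['finger_gap'])
a=snap('side','s2.png')[0][200:440,200:440];b=snap('top','t2.png')[0][180:340,60:220]
cv2.imwrite('pics/c2.png',np.hstack([cv2.resize(a,(400,400)),cv2.resize(b,(400,400))]))
E
```

```text
[574.43593586 353.95481176 249.36329939] [-0.13744441 -0.38902617 -3.55185216] [ 0.04539748  0.08431779 -0.05183871] 43.22365557927379
```

View pics/c2.png

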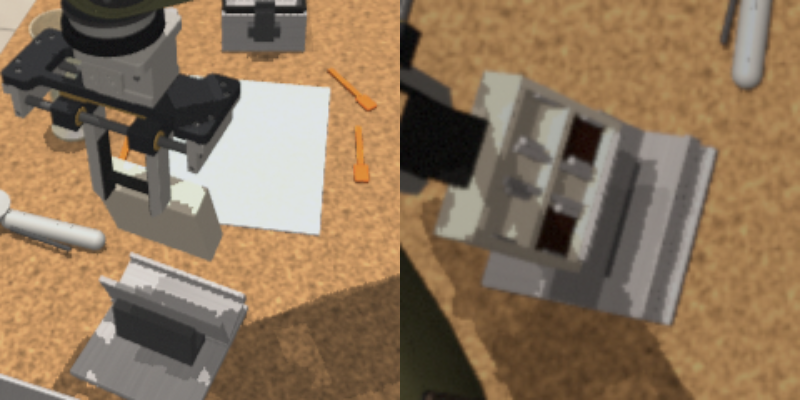

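The mould is lifted clear and has kept its lean. I'll carry it over the slab.

Call:
{"fn": "play_rows", "kwargs": {
  "series": [
    [[0.02,0,0.003],0,1],
    [[0.05,0,0.008],0,1],
    [[0.09,0,0.013],0,1],
    [[0.13,0,0.019],0,1],
    [[0.17,0,0.025],0,1],
    [[0.21,0,0.031],0,1],
    [[0.24,0,0.035],0,1],
    [[0.26,0,0.038],0,1],
    [[0.26,0,0.038],0,1],
    [[0.26,0,0.038],0,1]
  ],
  "squeeze": 60
}}

```text
clock: 5.15
eef_pos: [554.3, 91.7, 247.0]
eef_rot: [-1.574, -0.001, -1.791]
wrist_force: [0.4, 0.7, -4.0]
finger_gap: 43.4
```

Call:
{"fn": "play_rows", "kwargs": {
  "series": [
    [[0,0,0],0,1],
    [[0,0,0],0,1],
    [[0,0,0],0,1],
    [[0,0,0],0,1],
    [[0,0,0],0,1],
    [[0,0,0],0,1],
    [[0,0,0],0,1],
    [[0,0,0],0,1]
  ],
  "squeeze": 6
}}

```text
clock: 5.95
eef_pos: [554.3, 91.7, 247.0]
eef_rot: [-1.573, -0.001, -1.791]
wrist_force: [-0.6, -0.5, -2.1]
finger_gap: 43.9
```

```bash
python3 - <<'E'
from h import *
s=manip.read_state();print(s['eef_pos'],s['wrist_force'],s['moment'],s['finger_gap'])
a=snap('side','s3.png')[0][130:400,180:450];b=snap('top','t3.png')[0][180:400,180:400]
cv2.imwrite('pics/c3.png',np.hstack([cv2.resize(a,(400,400)),cv2.resize(b,(400,400))]))
E
```

```text
[554.3123252   91.68293707 247.04752275] [-0.57703388 -0.50859173 -2.06749607] [-0.03108626  0.05137032  0.02164988] 43.935739314059646
```

View pics/c3.png

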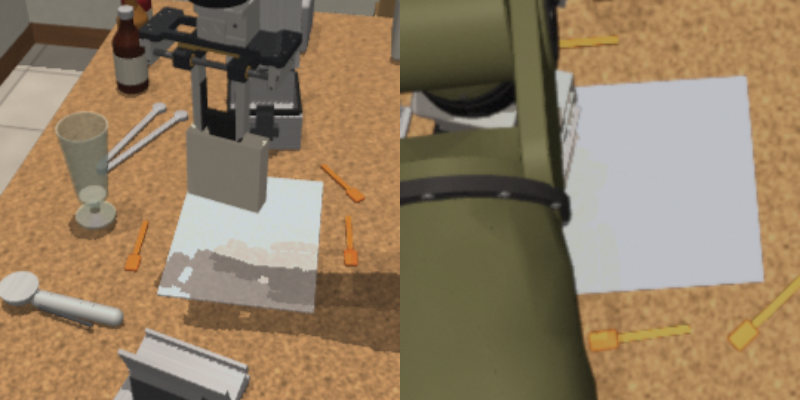

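The mould now hangs freely with its tab up at the low squeeze. I'll lower it until the knock edge meets the slab, then drag it in the mouth direction to tip it face down.

Call:
{"fn": "play_rows", "kwargs": {
  "series": [
    [[0,0.03,0],0,1],
    [[0,0.06,0],0,1],
    [[0,0.09,0],0,1],
    [[0,0.11,0],0,1],
    [[0,0.12,0],0,1],
    [[0,0.123,0],0,1],
    [[0,0.123,0],0,1],
    [[0,0.123,0],0,1],
    [[0,0.123,0],0,1],
    [[0,0.123,0],0,1]
  ],
  "squeeze": 8
}}

```text
clock: 7.05
eef_pos: [554.2, 91.6, 124.7]
eef_rot: [-1.573, -0.001, -1.791]
wrist_force: [0.4, -0.2, -2.8]
finger_gap: 43.9
```

Call:
{"fn": "play_rows", "kwargs": {
  "series": [
    [[0,0.001,0],0,1],
    [[0,0.002,0],0,1],
    [[0,0.002,0],0,1],
    [[0,0.002,0],0,1]
  ],
  "squeeze": 8
}}

```text
clock: 7.45
eef_pos: [554.3, 91.6, 122.9]
eef_rot: [-1.572, -0.001, -1.791]
wrist_force: [0.3, 0.9, 1.0]
finger_gap: 43.9
```

Call:
{"fn": "play_rows", "kwargs": {
  "series": [
    [[0,0.001,0],0,1],
    [[0,0.002,0],0,1],
    [[0,0.002,0],0,1],
    [[0,0.002,0],0,1]
  ],
  "squeeze": 8
}}

```text
clock: 7.85
eef_pos: [554.7, 92.3, 122.5]
eef_rot: [-1.571, 0.0, -1.791]
wrist_force: [-5.2, 3.9, 13.8]
finger_gap: 43.9
```

Call:
{"fn": "play_rows", "kwargs": {
  "series": [
    [[0,-0.001,0],0,1],
    [[0.004,-0.001,0],0,1],
    [[0.008,-0.001,0],0,1],
    [[0.012,-0.001,0],0,1],
    [[0.018,-0.001,0],0,1],
    [[0.024,0,0],0,1],
    [[0.03,0.001,0],0,1],
    [[0.03,0.001,0],0,1],
    [[0.03,0.001,0],0,1]
  ],
  "squeeze": 8
}}

```text
clock: 8.75
eef_pos: [548.5, 62.8, 122.9]
eef_rot: [-1.569, 0.001, -1.791]
wrist_force: [-4.3, 2.7, 10.4]
finger_gap: 44.2
```

```bash
python3 - <<'E'
from h import *
s=manip.read_state();print(s['eef_pos'],s['wrist_force'],s['moment'],s['finger_gap'])
a=snap('side','s4.png')[0]; b=cv2.imread('pics/s3.png')
d=cv2.absdiff(a,b).sum(2); print(d.shape)
cv2.imwrite('pics/c4.png',cv2.resize(a[180:330,260:410],(600,600)))
E
```

```text
[548.46962928  62.80026728 122.90019639] [-4.25119645  2.72347323 10.38818311] [ 0.46741369  1.01252328 -0.03396573] 44.163860793612834
(480, 640)
```

View pics/c4.png

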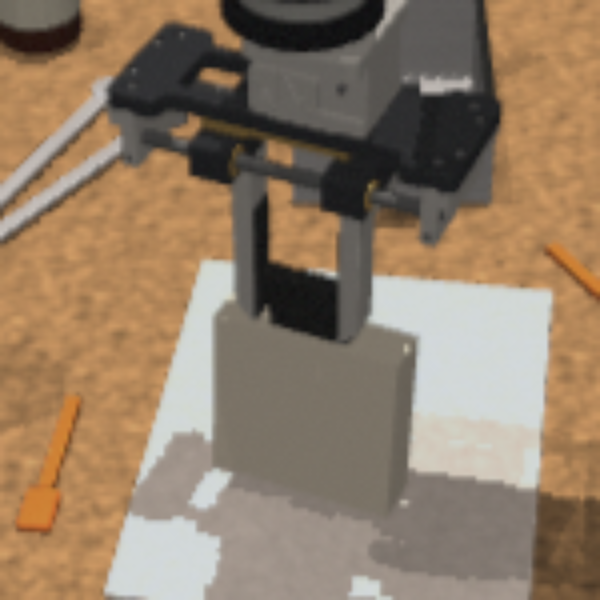

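The side crop shows the mould still near vertical. Its lower back edge runs from about (314,297) to (357,309) in the full frame. I'll compute the tilt.

```bash
python3 - <<'E'
from h import *
p=manip.camera_params('side');f=np.array([-.218,-.976,0]);g=np.array([548.5,62.8,142])
bot=[(313.7,297),(357,308.7)];top=[(314.5,257.5),(363,268)]
for z in(6,15,25): 
    m=np.mean([plane(p,u,z) for u in bot],0);print('bot',z,m.round(1),((m-g)@f).round(1))
for z in(100,110,120):
    m=np.mean([plane(p,u,z) for u in top],0);print('top',z,m.round(1),((m-g)@f).round(1))
E
```

```text
bot 6 [548.3  73.5   6. ] -10.4
bot 15 [546.6  82.   15. ] -18.4
bot 25 [544.7  91.6  25. ] -27.2
top 100 [545.8  47.  100. ] 16.0
top 110 [543.7  58.2 110. ] 5.5
top 120 [541.6  69.4 120. ] -5.0
```

The mould slid upright (about 7° of tilt) because I pressed too hard for that squeeze. I'll lift, let it rehang, and drag with lighter contact and a 3 N squeeze.

Call:
{"fn": "play_rows", "kwargs": {
  "series": [
    [[0,-0.01,0],0,1],
    [[0,-0.015,0],0,1],
    [[-0.02,-0.015,0],0,1],
    [[-0.04,-0.015,0],0,1],
    [[-0.04,-0.015,0],0,1],
    [[-0.04,-0.015,0],0,1],
    [[-0.04,-0.015,0],0,1],
    [[-0.04,-0.007,0],0,1],
    [[-0.04,-0.003,0],0,1],
    [[-0.04,-0.001,0],0,1],
    [[-0.04,0,0],0,1],
    [[-0.04,0,0],0,1]
  ],
  "squeeze": 3
}}

```text
clock: 10.0
eef_pos: [557.6, 101.8, 123.5]
eef_rot: [-1.568, 0.002, -1.791]
wrist_force: [-0.5, 0.2, 3.9]
finger_gap: 44.1
```

Call:
{"fn": "play_rows", "kwargs": {
  "series": [
    [[0.005,0,0],0,1],
    [[0.01,0,0],0,1],
    [[0.015,0,0],0,1],
    [[0.02,0,0],0,1],
    [[0.025,0,0],0,1],
    [[0.03,0,0],0,1],
    [[0.04,0.002,0],0,1],
    [[0.05,0.005,0],0,1],
    [[0.05,0.005,0],0,1]
  ],
  "squeeze": 3
}}

```text
clock: 10.9
eef_pos: [546.6, 51.6, 118.5]
eef_rot: [-1.568, 0.002, -1.792]
wrist_force: [-0.5, -1.1, 3.2]
finger_gap: 43.8
```

```bash
python3 - <<'E'
from h import *
s=manip.read_state();print(s['eef_pos'],s['wrist_force'],s['moment'],s['finger_gap'])
im,p=snap('side','s5.png')
g=s['eef_pos']+[0,0,19];f=np.array([-.218,-.976,0])
up=np.array([0,0,1.]);w=np.array([.976,-.218,0])
# predicted outline of the back for several a: print back-bottom corners px
for a in(5,15,25,35,45):
    A=np.radians(a);x=f*np.sin(A)+up*np.cos(A)
    print(a,proj(p,[g-131*x-52*w,g-131*x+52*w,g-29*x-52*w,g-29*x+52*w]).round(0).tolist())
gr=cv2.cvtColor(im,cv2.COLOR_BGR2HSV)
c=tuple(int(v) for v in proj(p,[g-80*up])[0]);print(c,gr[c[1],c[0]])
m=cv2.inRange(gr,(8,10,70),(30,60,150));n,l,st,_=cv2.connectedComponentsWithStats(m);print(sorted([q.tolist() for q in st[1:] if q[4]>300 and q[0]>200 and q[1]>150],key=lambda q:-q[4])[:5])
E
```

```text
[546.60989918  51.55752138 118.51833562] [-0.5098668  -1.05751186  3.18389143] [-0.31931416  0.30936472  0.03756818] 43.84472116358574
5 [[358.0, 306.0], [314.0, 292.0], [360.0, 268.0], [315.0, 255.0]]
15 [[354.0, 312.0], [310.0, 298.0], [360.0, 269.0], [314.0, 256.0]]
25 [[350.0, 316.0], [305.0, 302.0], [359.0, 270.0], [313.0, 257.0]]
35 [[346.0, 319.0], [301.0, 304.0], [358.0, 271.0], [312.0, 257.0]]
45 [[343.0, 320.0], [297.0, 305.0], [357.0, 271.0], [311.0, 257.0]]
(337, 278) [ 17  42 151]
[[306, 221, 89, 102, 2774], [323, 178, 57, 35, 1094], [220, 200, 70, 63, 839], [260, 369, 89, 64, 828]]
```

```bash
python3 - <<'E'
from h import *
im=cv2.imread('pics/s5.png')
for r in (262,270,280,290,296,300,304,308,312,316): print(r,[ (x,im[r,x].tolist()) for x in range(300,324,4)])
E
```

```text
262 [(300, [87, 132, 175]), (304, [92, 140, 187]), (308, [212, 215, 209]), (312, [161, 173, 180]), (316, [125, 140, 150]), (320, [112, 126, 134])]
270 [(300, [79, 120, 161]), (304, [214, 214, 208]), (308, [211, 215, 208]), (312, [144, 160, 172]), (316, [115, 128, 137]), (320, [114, 126, 136])]
280 [(300, [195, 202, 203]), (304, [212, 215, 209]), (308, [194, 201, 197]), (312, [126, 141, 151]), (316, [126, 141, 150]), (320, [126, 141, 151])]
290 [(300, [211, 215, 209]), (304, [135, 143, 153]), (308, [149, 166, 178]), (312, [126, 141, 151]), (316, [126, 141, 151]), (320, [126, 140, 151])]
296 [(300, [135, 144, 155]), (304, [138, 147, 159]), (308, [154, 173, 186]), (312, [125, 140, 150]), (316, [126, 141, 151]), (320, [125, 140, 150])]
300 [(300, [140, 150, 162]), (304, [142, 154, 166]), (308, [155, 174, 186]), (312, [155, 173, 186]), (316, [155, 173, 186]), (320, [126, 141, 150])]
304 [(300, [139, 148, 160]), (304, [136, 147, 159]), (308, [155, 173, 186]), (312, [155, 173, 185]), (316, [155, 173, 186]), (320, [125, 141, 150])]
308 [(300, [213, 214, 208]), (304, [215, 215, 209]), (308, [115, 121, 132]), (312, [112, 120, 129]), (316, [123, 134, 144]), (320, [124, 137, 147])]
312 [(300, [214, 214, 208]), (304, [215, 215, 209]), (308, [216, 215, 209]), (312, [203, 202, 198]), (316, [134, 143, 154]), (320, [117, 125, 135])]
316 [(300, [215, 215, 210]), (304, [216, 215, 208]), (308, [216, 215, 209]), (312, [217, 214, 208]), (316, [213, 214, 208]), (320, [140, 149, 161])]
```

The silhouette's lower-left corner is at (306,305), which gives about 25° of tilt in the right direction. I'll continue the arc down.

Call:
{"fn": "play_rows", "kwargs": {
  "series": [
    [[0.012,0.002,0],0,1],
    [[0.025,0.007,0],0,1],
    [[0.037,0.013,0],0,1],
    [[0.047,0.018,0],0,1],
    [[0.056,0.026,0],0,1],
    [[0.064,0.032,0],0,1],
    [[0.072,0.04,0],0,1],
    [[0.08,0.048,0],0,1],
    [[0.086,0.056,0],0,1],
    [[0.092,0.066,0],0,1],
    [[0.092,0.066,0],0,1],
    [[0.092,0.066,0],0,1]
  ],
  "squeeze": 3
}}

```text
clock: 12.15
eef_pos: [526.7, -37.6, 52.3]
eef_rot: [-1.568, 0.002, -1.792]
wrist_force: [-0.4, 0.2, -1.3]
finger_gap: 43.9
```

Call:
{"fn": "play_rows", "kwargs": {
  "series": [
    [[0,0.004,0],0,1],
    [[0.002,0.008,0],0,1],
    [[0.002,0.012,0],0,1],
    [[0.002,0.012,0],0,1],
    [[0.002,0.012,0],0,1]
  ],
  "squeeze": 3
}}

```text
clock: 12.65
eef_pos: [526.3, -39.4, 40.2]
eef_rot: [-1.568, 0.002, -1.792]
wrist_force: [0.8, 1.0, -1.0]
finger_gap: 44.0
```

```bash
python3 - <<'E'
from h import *
s=manip.read_state();print(s['eef_pos'],s['wrist_force'],s['moment'],s['finger_gap'])
a=snap('side','s6.png')[0][180:330,240:400];
cv2.imwrite('pics/c5.png',cv2.resize(a,(640,600)))
E
```

```text
[526.26843202 -39.40384423  40.21562749] [ 0.76915581  0.99052902 -1.02605023] [-0.08876783  0.06836427  0.01618525] 44.016282663029926
```

View pics/c5.png

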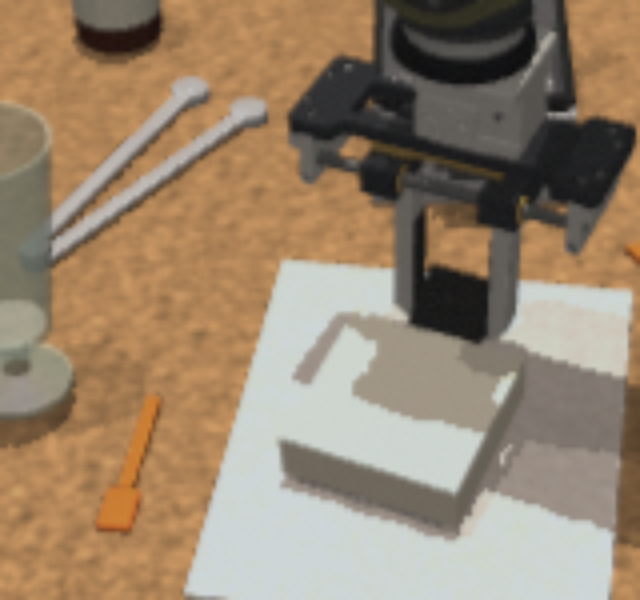

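The mould lies mouth down on the slab, about 10° off flat. I'll grip firmly and rap.

Call:
{"fn": "play_rows", "kwargs": {
  "series": [
    [[0,0,0],0,1],
    [[0,0,0],0,1],
    [[0,-0.006,0],0,1],
    [[0,-0.01,0],0,1],
    [[0,-0.01,0],0,1],
    [[0,0.002,0],0,1],
    [[0,0.003,0],0,1],
    [[0,0.003,0],0,1]
  ],
  "squeeze": 60
}}

```text
clock: 13.5
eef_pos: [526.2, -39.3, 36.8]
eef_rot: [-1.569, 0.002, -1.793]
wrist_force: [0.5, 1.2, -0.7]
finger_gap: 43.4
```

Call:
{"fn": "play_rows", "kwargs": {
  "series": [
    [[0,0.002,0],0,1],
    [[0,0.003,0],0,1],
    [[0,0.003,0],0,1],
    [[0,0.003,0],0,1]
  ],
  "squeeze": 60
}}

```text
clock: 13.9
eef_pos: [526.2, -39.4, 33.9]
eef_rot: [-1.569, 0.002, -1.793]
wrist_force: [-1.0, -3.4, 1.9]
finger_gap: 43.0
```

Call:
{"fn": "play_rows", "kwargs": {
  "series": [
    [[0,0.002,0],0,1],
    [[0,0.003,0],0,1],
    [[0,0.003,0],0,1]
  ],
  "squeeze": 60
}}

```text
clock: 14.2
eef_pos: [526.4, -39.6, 31.0]
eef_rot: [-1.568, 0.002, -1.793]
wrist_force: [-0.9, -3.6, 5.2]
finger_gap: 43.4
```

Call:
{"fn": "play_rows", "kwargs": {
  "series": [
    [[0,0.002,0],0,1],
    [[0,0.003,0],0,1],
    [[0,0.003,0],0,1]
  ],
  "squeeze": 60
}}

```text
clock: 14.5
eef_pos: [526.6, -39.9, 28.3]
eef_rot: [-1.568, 0.002, -1.793]
wrist_force: [-2.9, -6.4, 6.9]
finger_gap: 42.9
```

Call:
{"fn": "play_rows", "kwargs": {
  "series": [
    [[0,-0.003,0],0,1],
    [[0,-0.006,0],0,1],
    [[0,-0.01,0],0,1],
    [[0,-0.015,0],0,1],
    [[0,-0.02,0],0,1],
    [[0,-0.03,0],0,1],
    [[0,-0.05,0],0,1],
    [[0,-0.08,0],0,1],
    [[0,-0.12,0],0,1],
    [[0,-0.16,0],0,1],
    [[0,-0.2,0],0,1],
    [[0,-0.22,0],0,1],
    [[0,-0.22,0],0,1]
  ],
  "squeeze": 60
}}

```text
clock: 15.8
eef_pos: [526.6, -40.2, 251.7]
eef_rot: [-1.562, 0.002, -1.793]
wrist_force: [0.3, -0.1, -3.8]
finger_gap: 43.6
```

Call:
{"fn": "play_rows", "kwargs": {
  "series": [
    [[-0.04,0,0],0,1],
    [[-0.08,0,-0.01],0,1],
    [[-0.12,0,-0.02],0,1],
    [[-0.16,0,-0.03],0,1],
    [[-0.2,0,-0.035],0,1],
    [[-0.25,0,-0.035],0,1],
    [[-0.3,0,-0.036],0,1],
    [[-0.34,0,-0.036],0,1],
    [[-0.37,0,-0.036],0,1],
    [[-0.38,0,-0.036],0,1],
    [[-0.38,0,-0.036],0,1],
    [[-0.38,0,-0.036],0,1]
  ],
  "squeeze": 60
}}

```text
clock: 17.0
eef_pos: [575.0, 337.3, 251.3]
eef_rot: [-1.563, 0.001, -1.793]
wrist_force: [-0.1, -1.2, -2.5]
finger_gap: 43.4
```

```bash
python3 - <<'E'
from h import *
s=manip.read_state();print(s['eef_pos'],s['wrist_force'],s['finger_gap'])
a=snap('side','s7.png')[0][110:440,170:430];b=snap('top','t7.png')[0][200:370,210:400]
cv2.imwrite('pics/c6.png',np.hstack([cv2.resize(a,(394,500)),cv2.resize(b,(400,500))]))
E
```

```text
[575.01095153 337.27903178 251.32961299] [-0.12137846 -1.1765259  -2.46879762] 43.39626217482872
```

View pics/c6.png

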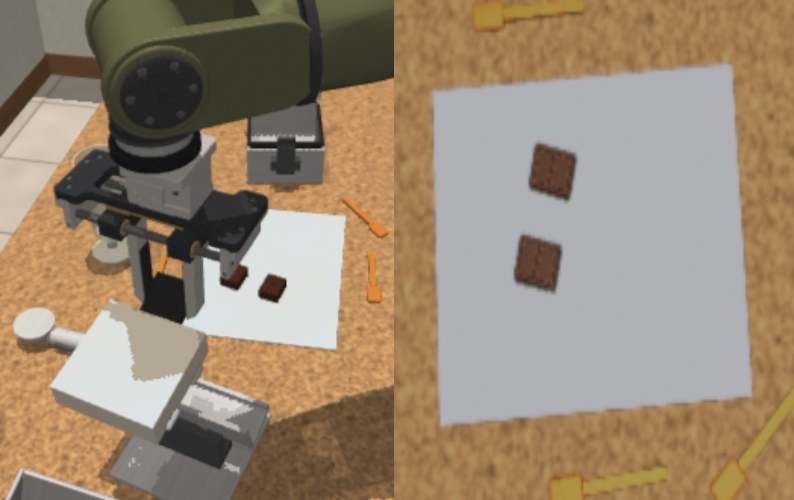

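Two chocolates are on the slab, at top-crop pixels (553,171) and (538,263), and the mould is empty and back over the stand. I'll loosen the grip so it swings to hang, then measure its tilt.

Call:
{"fn": "play_rows", "kwargs": {
  "series": [
    [[0,0,0],0,1],
    [[0,0,0],0,1],
    [[0.02,0,-0.004],0,1],
    [[0.035,0,-0.004],0,1],
    [[0.045,0,-0.004],0,1],
    [[0.045,0,-0.004],0,1],
    [[0.045,0,-0.004],0,1],
    [[0.045,0,-0.004],0,1],
    [[0.045,0,-0.004],0,1],
    [[0.045,0,-0.004],0,1],
    [[0.045,0,-0.004],0,1],
    [[0.045,0,-0.004],0,1],
    [[0.045,0,-0.004],0,1],
    [[0.045,0,-0.004],0,1],
    [[0.045,0,-0.004],0,1],
    [[0.045,0,-0.004],0,1]
  ],
  "squeeze": 5
}}

```text
clock: 18.7
eef_pos: [561.4, 294.0, 252.1]
eef_rot: [-1.562, 0.002, -1.794]
wrist_force: [-0.7, 0.1, -1.9]
finger_gap: 43.7
```

```bash
python3 - <<'E'
from h import *
s=manip.read_state();print(s['eef_pos'],s['wrist_force'],s['finger_gap'])
im,p=snap('side','s8.png')
g=s['eef_pos']+[0,0,19];f=np.array([-.218,-.976,0])
up=np.array([0,0,1.]);w=np.array([.976,-.218,0])
big=cv2.resize(im[210:410,210:400],None,fx=3,fy=3)
for a,col in((0,(0,0,255)),(10,(0,255,0)),(20,(255,0,0)),(30,(0,255,255))):
    A=np.radians(a);x=f*np.sin(A)+up*np.cos(A)
    q=proj(p,[g-134*x-52*w,g-134*x+52*w]);print(a,q.round(0).tolist())
    for u in q: cv2.circle(big,tuple(int(v) for v in (u-[210,210])*3),3,col,-1)
cv2.imwrite('pics/c7.png',big)
E
```

```text
[561.36247045 294.01742558 252.07391464] [-0.66977615  0.10583122 -1.94000179] 43.74883071096805
0 [[330.0, 350.0], [275.0, 331.0]]
10 [[324.0, 360.0], [268.0, 340.0]]
20 [[318.0, 368.0], [261.0, 347.0]]
30 [[312.0, 375.0], [254.0, 353.0]]
```

View pics/c7.png

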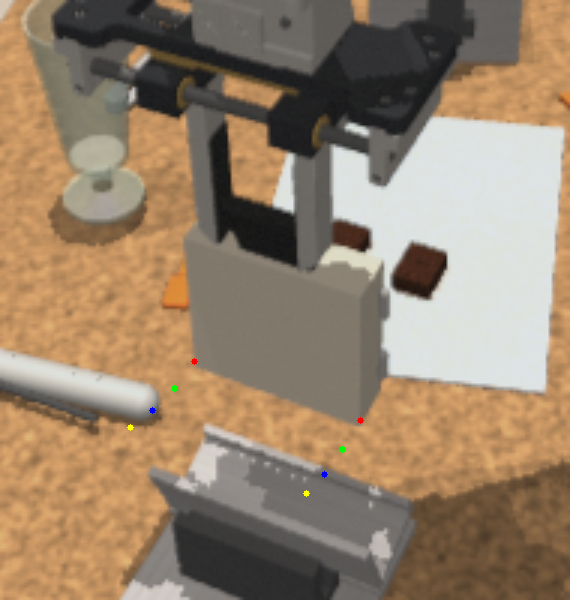

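It hangs with the back vertical: the 0° markers land on the lower corners at about (193,361) and (360,420) in the crop. I'll lower the lower end into the stand's slot.

Call:
{"fn": "play_rows", "kwargs": {
  "series": [
    [[-0.01,0,0],0,1],
    [[-0.02,0.01,0],0,1],
    [[-0.02,0.03,0],0,1],
    [[-0.02,0.05,0],0,1],
    [[-0.02,0.07,0],0,1],
    [[-0.02,0.085,0],0,1],
    [[-0.02,0.095,0],0,1],
    [[-0.02,0.1,0],0,1],
    [[-0.02,0.1,0],0,1],
    [[-0.02,0.1,0],0,1],
    [[-0.02,0.1,0],0,1]
  ],
  "squeeze": 5
}}

```text
clock: 19.85
eef_pos: [566.9, 313.6, 152.9]
eef_rot: [-1.561, 0.003, -1.794]
wrist_force: [0.2, 0.1, -2.0]
finger_gap: 43.8
```

Call:
{"fn": "play_rows", "kwargs": {
  "series": [
    [[0,0.002,0],0,1],
    [[0,0.004,0],0,1],
    [[0,0.005,0],0,1],
    [[0,0.005,0],0,1]
  ],
  "squeeze": 5
}}

```text
clock: 20.25
eef_pos: [567.8, 314.1, 149.3]
eef_rot: [-1.559, 0.005, -1.794]
wrist_force: [1.2, 1.0, 4.4]
finger_gap: 43.7
```

Call:
{"fn": "play_rows", "kwargs": {
  "series": [
    [[-0.005,0.001,0],0,1],
    [[-0.01,0.003,0],0,1],
    [[-0.015,0.005,0],0,1],
    [[-0.02,0.007,0],0,1],
    [[-0.025,0.009,0],0,1],
    [[-0.03,0.012,0],0,1],
    [[-0.035,0.015,0],0,1],
    [[-0.04,0.018,0],0,1],
    [[-0.041,0.019,0],0,1],
    [[-0.041,0.019,0],0,1],
    [[-0.041,0.019,0],0,1]
  ],
  "squeeze": 3
}}

```text
clock: 21.35
eef_pos: [577.3, 354.3, 130.5]
eef_rot: [-1.558, 0.005, -1.794]
wrist_force: [1.7, 0.6, 4.3]
finger_gap: 44.1
```

```bash
python3 - <<'E'
from h import *
s=manip.read_state();print(s['eef_pos'],s['wrist_force'],s['moment'],s['finger_gap'])
im,p=snap('side','s9.png'); b=cv2.imread('pics/s1.png')
d=cv2.absdiff(im,b).sum(2)[330:430,230:340];print((d>90).sum())
d2=cv2.absdiff(snap('wrist','w9.png')[0],cv2.imread('pics/w2.png')).sum(2);print((d2>90).sum())
E
```

```text
[577.28818553 354.34167346 130.46787747] [1.67253834 0.55956016 4.33514251] [ 0.09989754 -0.45429389  0.03164497] 44.07290241645145
1711
80720
```

Call:
{"fn": "play_rows", "kwargs": {
  "series": [
    [[0,0,0],0,0.8],
    [[0,0,0],0,0.5],
    [[0,0,0],0,0],
    [[0,0,0],0,0],
    [[0,0,0],0,0],
    [[0,0,0],0,0]
  ]
}}

```text
clock: 22.05
eef_pos: [577.1, 354.2, 130.4]
eef_rot: [-1.559, 0.005, -1.794]
wrist_force: [0.5, -0.3, 0.3]
finger_gap: 75.2
```

Call:
{"fn": "play_rows", "kwargs": {
  "series": [
    [[0,-0.03,0],0,0],
    [[0,-0.06,0],0,0],
    [[0,-0.1,0],0,0],
    [[0,-0.13,0],0,0],
    [[0,-0.15,0],0,0],
    [[0.08,-0.15,0],0,0],
    [[0.16,-0.15,0],0,0],
    [[0.24,-0.15,0],0,0],
    [[0.3,-0.15,0],0,0],
    [[0.3,-0.15,0],0,0],
    [[0.3,-0.15,0],0,0],
    [[0.3,-0.15,0],0,0],
    [[0.3,-0.15,0],0,0],
    [[0.3,-0.15,0],0,0]
  ]
}}

```text
clock: 23.45
eef_pos: [508.9, 62.2, 279.0]
eef_rot: [-1.559, 0.005, -1.793]
wrist_force: [0.5, 0.6, -0.5]
finger_gap: 93.9
```

```bash
python3 - <<'E'
from h import *
s=manip.read_state();print(s['eef_pos'],s['eef_rot'],s['wrist_force'])
a=snap('side','s10.png')[0];b=snap('top','t10.png')[0]; w,pw=snap('wrist','w10.png')
cv2.imwrite('pics/c8.png',np.hstack([cv2.resize(cv2.vconcat([a[335:450,235:360],cv2.imread('pics/side0.png')[335:450,235:360]]),(326,600)),cv2.resize(cv2.vconcat([b[215:320,80:200],cv2.imread('pics/top0.png')[215:320,80:200]]),(343,600))]))
def chocs(im,p,z,box=None):
    hs=cv2.cvtColor(im,cv2.COLOR_BGR2HSV);m=cv2.inRange(hs,(0,60,20),(12,255,120))|cv2.inRange(hs,(170,60,20),(180,255,120))
    for c in cv2.findContours(m,0,2)[0]:
        if cv2.contourArea(c)>120:
            r=cv2.minAreaRect(c);P=np.array([plane(p,u,z) for u in cv2.boxPoints(r)])
            e=P[1]-P[0];e2=P[2]-P[1];print(np.array(r[0]).round(1),cv2.contourArea(c),P.mean(0).round(1),np.linalg.norm(e).round(1),np.degrees(np.arctan2(e[1],e[0])).round(1),np.linalg.norm(e2).round(1),np.degrees(np.arctan2(e2[1],e2[0])).round(1))
print('top');chocs(b,manip.camera_params('top'),15);print('wrist');chocs(w,pw,15);print('side');chocs(a,manip.camera_params('side'),15)
E
```

```text
[508.94291778  62.15086924 278.96397341] [-1.55864475  0.00489475 -1.79345147] [ 0.47398221  0.63958324 -0.49138369]
top
[498.5 114.5] 851.0 [ 867. -385.   15.] 76.0 -36.2 68.1 -129.7
[592.3  91.8] 1007.0 [ 912.9 -581.    15. ] 87.9 -46.5 66.5 -142.5
wrist
[373.9 202.5] 595.5 [578.6  47.8  15. ] 38.3 75.7 28.4 -16.3
[324.5 202.5] 424.5 [518.2  61.6  15. ] 28.5 -12.8 36.7 -102.0
side
[349.4 299.7] 190.5 [517.8  66.6  15. ] 49.7 -99.3 33.1 155.1
[324.1 291.9] 182.0 [576.8  53.5  15. ] 50.7 -102.8 34.8 147.4
[266.5 156. ] 397.0 [ 887.5 -517.5   15. ] 70.6 -170.0 171.1 106.3
[274.7 124.7] 155.5 [ 927.4 -742.3   15. ] 48.5 -118.6 203.0 117.2
```

View pics/c8.png

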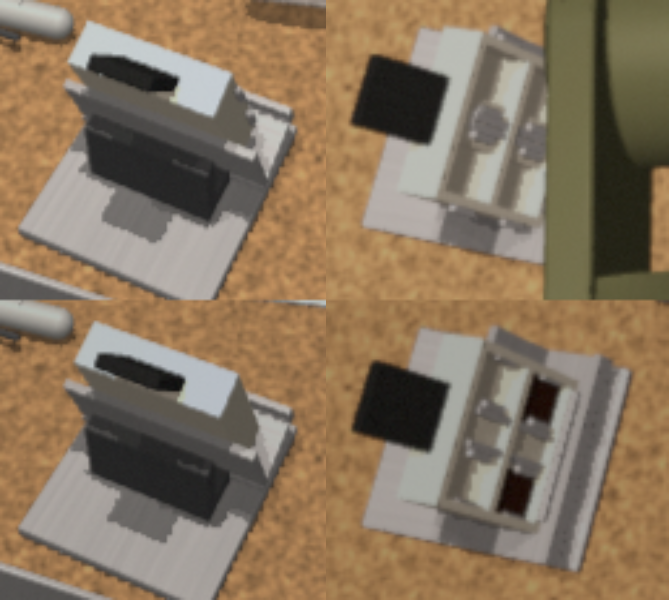

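The mould is seated as at the start; the upper pair of crops (now) matches the lower pair (start). Next I'll measure the chocolates from two views.

```bash
python3 - <<'E'
from h import *
pw=manip.camera_params('wrist');pt=manip.camera_params('top');s=manip.read_state()
im=cv2.imread('pics/t7.png');m=cv2.inRange(im[200:370,210:400],(0,0,0),(95,95,130))
C=[(np.array(cv2.minAreaRect(c)[0])+[210,200]) for c in cv2.findContours(m,0,2)[0] if cv2.contourArea(c)>120];print(C)
C=sorted(C,key=lambda c:c[1]) # A (far x) first
T=R.from_euler('xyz',s['eef_rot'])
for n,u,v in(('A',C[0],(373.9,202.5)),('B',C[1],(324.5,202.5))):
    q,e=tri(pt,u,pw,v);t=q.copy();t[2]=6;print(n,q.round(1),e.round(1),T.inv().apply(t-s['eef_pos']).round(1))
E
```

```text
[array([277.69230652, 289.03846741]), array([284.85955048, 257.77528381])]
A [578.   49.5  22.6] 0.8 [ -1.4 273.5  67.1]
B [518.6  63.2  23.6] 0.5 [ -1.6 272.8   6.1]
```

Call:
{"fn": "play_rows", "kwargs": {
  "series": [
    [[-0.001,0.05,0.006],0,0.47],
    [[-0.001,0.1,0.006],0,0.47],
    [[-0.001,0.15,0.006],0,0.47],
    [[-0.001,0.19,0.006],0,0.47],
    [[-0.001,0.22,0.006],0,0.47],
    [[-0.001,0.245,0.006],0,0.47],
    [[-0.001,0.26,0.006],0,0.47],
    [[-0.001,0.269,0.006],0,0.47],
    [[-0.001,0.272,0.006],0,0.47],
    [[-0.001,0.272,0.006],0,0.47],
    [[-0.001,0.272,0.006],0,1],
    [[-0.001,0.272,0.006],0,1],
    [[-0.001,0.272,0.006],0,1],
    [[-0.001,0.272,0.006],0,1],
    [[-0.001,0.272,0.006],0,1]
  ],
  "squeeze": 15
}}

```text
clock: 25.1
eef_pos: [518.6, 62.7, 7.3]
eef_rot: [-1.558, 0.005, -1.792]
wrist_force: [-1.5, -0.2, 6.4]
finger_gap: 30.0
```

Call:
{"fn": "play_rows", "kwargs": {
  "series": [
    [[0,-0.02,0],0,1],
    [[0,-0.06,0],0,1],
    [[0,-0.11,0],0,1],
    [[0,-0.16,0],0,1],
    [[0,-0.21,0],0,1],
    [[0.03,-0.24,0.02],-0.1,1],
    [[0.08,-0.25,0.05],-0.2,1],
    [[0.13,-0.25,0.07],-0.3,1],
    [[0.18,-0.25,0.09],-0.4,1],
    [[0.22,-0.25,0.1],-0.45,1],
    [[0.25,-0.25,0.11],-0.45,1],
    [[0.28,-0.25,0.115],-0.45,1],
    [[0.28,-0.25,0.115],-0.45,1],
    [[0.28,-0.25,0.115],-0.45,1]
  ],
  "squeeze": 15
}}

```text
clock: 26.5
eef_pos: [565.7, -236.4, 257.0]
eef_rot: [-1.558, -0.0, -1.344]
wrist_force: [-0.4, 0.4, -0.3]
finger_gap: 29.8
```

```bash
python3 - <<'E'
from h import *
s=manip.read_state();print(s['eef_pos'],s['eef_rot'],s['joints'].round(2),s['finger_gap'])
w,pw=snap('wrist','w11.png');print(ray(pw,(320,240)))
snap('side','s11.png')
b=snap('top','t11.png')[0]
cv2.imwrite('pics/c9.png',np.hstack([cv2.resize(w,(500,375)),cv2.resize(cv2.imread('pics/top0.png')[170:320,390:580],(300,375))]))
E
```

```text
[ 565.73229556 -236.36141128  257.03808277] [-1.55782973e+00 -4.32558281e-04 -1.34355772e+00] [-0.46  0.41  1.26  0.01  1.47 -0.69] 29.839444329015873
(array([ 545.54810929, -154.88753162,  436.37408558]), array([ 0.0761613 , -0.27788646, -0.95758998]))
```

View pics/c9.png

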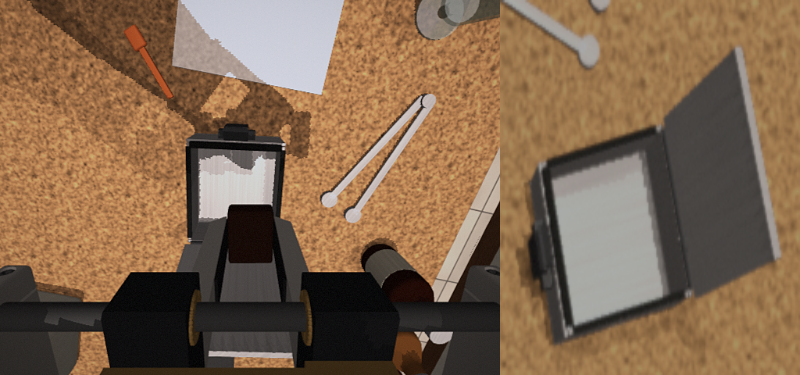

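The chocolate is held. The tub rim sits square in the wrist view, with its front corners at (239,187) and (365,187). In the top view the rim corners are about (415,234), (430,304), (510,287) and (493,221).

```bash
python3 - <<'E'
from h import *
pw=manip.camera_params('wrist');pt=manip.camera_params('top');s=manip.read_state()
P=np.array([plane(pt,u,70) for u in((415.3,234),(429.9,304),(510.3,287.2),(493.2,220.8))]);print(P.round(1),[np.linalg.norm(P[i]-P[(i+1)%4]).round(1) for i in range(4)])
W=np.array([plane(pw,u,70) for u in((239.4,187),(365,187))]);print('wrist front rim',W.round(1),np.linalg.norm(W[0]-W[1]))
for u,v in(((415.3,234),(365,187)),((429.9,304),(239.4,187))): print(tri(pt,u,pw,v))
d=P[3]-P[0]+P[2]-P[1];y=np.arctan2(d[1],d[0]);print('tub x dir',np.degrees(y),np.degrees(np.arctan2(*( (W[1]-W[0])[[1,0]])))-90)
ang=np.radians(-77);xd=np.array([np.cos(ang),np.sin(ang),0])
c1=P.mean(0);c2=W.mean(0)+75*xd;print('centres',c1,c2)
# lid tip in top0: outer edge corners of the plate
for n in('top',):
  L=[(390+(738-500)*.633,170+48*.4),(390+(778-500)*.633,170+258*.4)]
  for z in(190,210,225): 
    m=np.mean([plane(pt,u,z) for u in L],0); print('lid tip',z,m.round(1),((m-c2)@xd).round(1))
E
```

```text
[[ 609.2 -193.3   70. ]
 [ 481.  -212.2   70. ]
 [ 508.1 -357.9   70. ]
 [ 631.2 -337.8   70. ]] [np.float64(129.7), np.float64(148.2), np.float64(124.7), np.float64(146.2)]
wrist front rim [[ 482.3 -223.6   70. ]
 [ 607.3 -194.6   70. ]] 128.3202615932721
(array([ 607.61785385, -193.4732638 ,   73.41250344]), np.float64(2.3189814022969855))
(array([ 481.56964818, -218.93189503,   64.7030056 ]), np.float64(11.197185275280416))
tub x dir -80.38264536768781 -76.94903976684455
centres [ 557.38765215 -275.30034197   70.        ] [ 561.70908224 -282.21001245   70.        ]
lid tip 190 [ 583.8 -394.4  190. ] 114.3
lid tip 210 [ 579.3 -385.8  210. ] 104.9
lid tip 225 [ 575.9 -379.4  225. ] 97.9
```

Call:
{"fn": "play_rows", "kwargs": {
  "series": [
    [[0.01,0.02,-0.008],0,1],
    [[0.017,0.06,-0.014],0,1],
    [[0.017,0.1,-0.014],0,1],
    [[0.017,0.14,-0.014],0,1],
    [[0.017,0.18,-0.014],0,1],
    [[0.017,0.21,-0.014],0,1],
    [[0.017,0.23,-0.014],0,1],
    [[0.017,0.24,-0.014],0,1],
    [[0.017,0.24,-0.014],0,1],
    [[0.017,0.24,-0.014],0,0.45],
    [[0.017,0.24,-0.014],0,0.45],
    [[0.017,0.24,-0.014],0,0.45],
    [[0.017,0.24,-0.014],0,0.45]
  ]
}}

```text
clock: 27.95
eef_pos: [559.8, -254.5, 18.1]
eef_rot: [-1.556, -0.002, -1.341]
wrist_force: [-0.2, 0.3, -0.1]
finger_gap: 51.5
```

Call:
{"fn": "play_rows", "kwargs": {
  "series": [
    [[0,-0.04,0],0,0.45],
    [[0,-0.09,0],0,0.45],
    [[0,-0.14,0],0,0.45],
    [[0,-0.19,0],0,0.45],
    [[0,-0.22,0],0,0.45],
    [[-0.03,-0.24,-0.02],0.1,0.45],
    [[-0.08,-0.25,-0.04],0.2,0.45],
    [[-0.13,-0.25,-0.05],0.3,0.45],
    [[-0.18,-0.25,-0.06],0.4,0.45],
    [[-0.22,-0.25,-0.06],0.45,0.45],
    [[-0.26,-0.25,-0.06],0.45,0.45],
    [[-0.3,-0.25,-0.06],0.45,0.45],
    [[-0.33,-0.25,-0.06],0.45,0.45],
    [[-0.33,-0.25,-0.06],0.45,0.45],
    [[-0.33,-0.25,-0.06],0.45,0.45]
  ]
}}

```text
clock: 29.45
eef_pos: [422.7, 53.0, 267.0]
eef_rot: [-1.556, 0.005, -1.79]
wrist_force: [0.6, -0.5, -0.9]
finger_gap: 51.9
```

```bash
python3 - <<'E'
from h import *
s=manip.read_state();print(s['eef_pos'],s['eef_rot'],s['finger_gap'])
T=R.from_euler('xyz',s['eef_rot'])
w,pw=snap('wrist','w12.png');b,_=snap('top','t12.png');a,ps=snap('side','s12.png');pt=manip.camera_params('top')
def ch(w,p,z,amin):
    hs=cv2.cvtColor(w,cv2.COLOR_BGR2HSV);m=cv2.inRange(hs,(0,60,20),(12,255,120))|cv2.inRange(hs,(170,60,20),(180,255,120))
    for c in cv2.findContours(m,0,2)[0]:
        if cv2.contourArea(c)>amin:
            r=cv2.minAreaRect(c);P=np.array([plane(p,u,z) for u in cv2.boxPoints(r)]);q=P.mean(0)
            if 300<q[0]<780 and abs(q[1])<450:
                e=P[1]-P[0];e2=P[2]-P[1];t=q.copy();t[2]=7
                print(np.array(r[0]).round(1),q.round(1),np.linalg.norm(e).round(1),np.degrees(np.arctan2(e[1],e[0])).round(1),np.linalg.norm(e2).round(1),np.degrees(np.arctan2(e2[1],e2[0])).round(1),'move',T.inv().apply(t-s['eef_pos']).round(1))
print('wrist');ch(w,pw,19,150);print('side');ch(a,ps,15,60);print('top');ch(b,pt,19,60)
E
```

```text
[422.72957193  52.95852346 267.02870178] [-1.55635991  0.00478597 -1.78991904] 51.929653950843466
wrist
[444.4 181. ] [577.9  48.8  19. ] 37.1 79.1 29.0 -15.9 move [-28.4 262.3 148.6]
side
[324.1 291.9] [576.8  53.5  15. ] 50.7 -102.8 34.8 147.4 move [-32.8 262.3 146.5]
top
[443.4 263.5] [ 562.  -252.2   19. ] 38.4 -77.0 28.3 -170.0 move [268.8 261.6 198.5]
[285.4 255.2] [584.2  48.6  19. ] 18.2 -12.0 35.9 -103.4 move [-29.6 262.4 154.7]
```

Chocolate B reads (562,-252), inside the tub, and A has not moved. I'll pick A.

Call:
{"fn": "play_rows", "kwargs": {
  "series": [
    [[-0.01,0.03,0.04],0,0.47],
    [[-0.02,0.07,0.08],0,0.47],
    [[-0.028,0.11,0.12],0,0.47],
    [[-0.028,0.15,0.149],0,0.47],
    [[-0.028,0.18,0.149],0,0.47],
    [[-0.028,0.21,0.149],0,0.47],
    [[-0.028,0.235,0.149],0,0.47],
    [[-0.028,0.25,0.149],0,0.47],
    [[-0.028,0.258,0.149],0,0.47],
    [[-0.028,0.261,0.149],0,0.47],
    [[-0.028,0.261,0.149],0,0.47],
    [[-0.028,0.261,0.149],0,1],
    [[-0.028,0.261,0.149],0,1],
    [[-0.028,0.261,0.149],0,1],
    [[-0.028,0.261,0.149],0,1],
    [[-0.028,0.261,0.149],0,1]
  ],
  "squeeze": 15
}}

```text
clock: 31.2
eef_pos: [578.5, 47.0, 8.5]
eef_rot: [-1.556, 0.005, -1.792]
wrist_force: [-2.1, 0.5, 6.6]
finger_gap: 29.8
```

Call:
{"fn": "play_rows", "kwargs": {
  "series": [
    [[0,-0.02,0],0,1],
    [[0,-0.06,0],0,1],
    [[0,-0.11,0],0,1],
    [[0,-0.16,0],0,1],
    [[0,-0.21,0],0,1],
    [[0.03,-0.24,0.01],-0.1,1],
    [[0.08,-0.25,0.02],-0.2,1],
    [[0.13,-0.25,0.03],-0.3,1],
    [[0.18,-0.25,0.04],-0.4,1],
    [[0.22,-0.25,0.05],-0.45,1],
    [[0.26,-0.25,0.055],-0.45,1],
    [[0.29,-0.25,0.055],-0.45,1],
    [[0.31,-0.25,0.055],-0.45,1],
    [[0.31,-0.25,0.055],-0.45,1],
    [[0.31,-0.25,0.055],-0.45,1]
  ],
  "squeeze": 15
}}

```text
clock: 32.7
eef_pos: [560.2, -267.6, 257.7]
eef_rot: [-1.556, -0.002, -1.343]
wrist_force: [0.4, 0.8, -0.1]
finger_gap: 29.9
```

Call:
{"fn": "play_rows", "kwargs": {
  "series": [
    [[0.015,0.01,0],0,1],
    [[0.034,0.04,-0.002],0,1],
    [[0.034,0.08,-0.002],0,1],
    [[0.034,0.12,-0.002],0,1],
    [[0.034,0.16,-0.002],0,1],
    [[0.034,0.2,-0.002],0,1],
    [[0.034,0.225,-0.002],0,1],
    [[0.034,0.24,-0.002],0,1],
    [[0.034,0.24,-0.002],0,1],
    [[0.034,0.24,-0.002],0,0.45],
    [[0.034,0.24,-0.002],0,0.45],
    [[0.034,0.24,-0.002],0,0.45],
    [[0.034,0.24,-0.002],0,0.45]
  ]
}}

```text
clock: 34.0
eef_pos: [569.9, -301.0, 18.6]
eef_rot: [-1.555, -0.003, -1.343]
wrist_force: [0.4, 0.7, -0.3]
finger_gap: 51.6
```

Call:
{"fn": "play_rows", "kwargs": {
  "series": [
    [[0,-0.04,0],0,0.45],
    [[0,-0.09,0],0,0.45],
    [[0,-0.14,0],0,0.45],
    [[0,-0.19,0],0,0.6],
    [[0,-0.24,0],0,1],
    [[0,-0.29,0],0,1],
    [[0,-0.31,0],0,1],
    [[0,-0.31,0],0,1],
    [[-0.05,-0.31,0],0,1],
    [[-0.1,-0.31,0],0,1],
    [[-0.15,-0.31,0],0,1],
    [[-0.2,-0.31,0],0,1],
    [[-0.2,-0.31,0],0,1],
    [[-0.2,-0.31,0],0,1]
  ]
}}

```text
clock: 35.4
eef_pos: [519.4, -105.8, 327.3]
eef_rot: [-1.555, -0.002, -1.341]
wrist_force: [-0.0, -0.3, -1.0]
finger_gap: 0.3
```

```bash
python3 - <<'E'
from h import *
s=manip.read_state();print(s['eef_pos'],s['eef_rot'],s['joints'].round(2),s['finger_gap'])
b,pt=snap('top','t13.png');a,ps=snap('side','s13.png')
hs=cv2.cvtColor(b,cv2.COLOR_BGR2HSV);m=cv2.inRange(hs,(0,60,20),(12,255,120))|cv2.inRange(hs,(170,60,20),(180,255,120))
for c in cv2.findContours(m,0,2)[0]:
    if cv2.contourArea(c)>60: print(cv2.contourArea(c),plane(pt,cv2.minAreaRect(c)[0],19).round(1))
# lid tip by matching outer edge in side view: crop of lid
L=[(390+(738-500)*.633,170+48*.4),(390+(778-500)*.633,170+258*.4)]
# side: lid top corners from crop_b (scale: 80px->246, ~130*? )
for u,v in((L[0],(320+(470-430)*80/246,110+30*130/400)),(L[1],(320+(630-430)*80/246,110+30*130/400))): print(tri(pt,u,ps,v))
E
```

```text
[ 519.42605439 -105.78560252  327.31534584] [-1.5554991  -0.00233299 -1.34106403] [-0.27  0.18  1.39  0.01  1.56 -0.5 ] 0.33012658977841447
114.0 [ 560.2 -243.7   19. ]
111.5 [ 846.8 -522.6   19. ]
858.0 [ 864.8 -384.2   19. ]
1003.0 [ 910.6 -578.8   19. ]
(array([ 640.22244341, -366.39019092,  226.72130762]), np.float64(3.6243827464673406))
(array([ 506.92993145, -391.22688338,  225.75183022]), np.float64(4.263595326950351))
```

Both chocolates are in the tub: B seen at its place, A released at (570,-301). The arm hides A from the top camera. The lid's free edge triangulates to z about 226. Next I'll go over and behind the lid with the fingers shut.

Call:
{"fn": "play_rows", "kwargs": {
  "series": [
    [[0.045,0,0.003],0,1],
    [[0.09,0,0.003],0,1],
    [[0.135,0,0.003],0,1],
    [[0.18,0,0.003],0,1],
    [[0.225,0,0.003],0,1],
    [[0.27,0,0.003],0,1],
    [[0.31,0,0.003],0,1],
    [[0.33,0,0.003],0,1],
    [[0.33,0,0.003],0,1],
    [[0.33,0,0.003],0,1],
    [[0.33,0.04,0.003],0,1],
    [[0.33,0.08,0.003],0,1],
    [[0.33,0.11,0.003],0,1],
    [[0.33,0.13,0.003],0,1],
    [[0.33,0.13,0.003],0,1],
    [[0.33,0.13,0.003],0,1]
  ]
}}

```text
clock: 37.1
eef_pos: [599.1, -427.6, 199.3]
eef_rot: [-1.555, -0.003, -1.343]
wrist_force: [-0.5, -0.4, 0.1]
finger_gap: 0.6
```

Call:
{"fn": "play_rows", "kwargs": {
  "series": [
    [[-0.02,0,0],0,1],
    [[-0.04,0,0],0,1],
    [[-0.055,0,0],0,1],
    [[-0.07,0,0],0,1],
    [[-0.085,0,0],0,1],
    [[-0.1,0.001,0],0,1],
    [[-0.11,0.003,0],0,1],
    [[-0.12,0.007,0],0,1],
    [[-0.13,0.011,0],0,1],
    [[-0.14,0.016,0],0,1],
    [[-0.148,0.02,0],0,1],
    [[-0.148,0.02,0],0,1]
  ]
}}

```text
clock: 38.3
eef_pos: [565.7, -282.3, 178.2]
eef_rot: [-1.556, -0.002, -1.342]
wrist_force: [0.9, 0.0, 0.9]
finger_gap: 0.5
```

Call:
{"fn": "play_rows", "kwargs": {
  "series": [
    [[-0.008,0.007,0],0,1],
    [[-0.016,0.015,0],0,1],
    [[-0.023,0.024,0],0,1],
    [[-0.03,0.033,0],0,1],
    [[-0.036,0.044,0],0,1],
    [[-0.04,0.055,0],0,1],
    [[-0.044,0.065,0],0,1],
    [[-0.047,0.075,0],0,1],
    [[-0.047,0.075,0],0,1]
  ]
}}

```text
clock: 39.2
eef_pos: [555.5, -235.9, 101.4]
eef_rot: [-1.558, -0.0, -1.342]
wrist_force: [-0.0, 0.0, -0.3]
finger_gap: 0.5
```

Call:
{"fn": "play_rows", "kwargs": {
  "series": [
    [[0,0.006,0],0,1],
    [[0,0.012,0],0,1],
    [[0,0.016,0],0,1],
    [[0,0.018,0],0,1],
    [[0,0.018,0],0,1]
  ]
}}

```text
clock: 39.7
eef_pos: [556.2, -235.7, 83.8]
eef_rot: [-1.557, -0.0, -1.342]
wrist_force: [0.0, 3.0, 5.2]
finger_gap: 0.6
```

Call:
{"fn": "play_rows", "kwargs": {
  "series": [
    [[0,0.001,0],0,1],
    [[0,0.002,0],0,1],
    [[0,0.003,0],0,1],
    [[0,0.003,0],0,1]
  ]
}}

```text
clock: 40.1
eef_pos: [556.4, -235.6, 81.6]
eef_rot: [-1.556, -0.0, -1.342]
wrist_force: [-2.9, 3.8, 7.9]
finger_gap: 0.1
```

Call:
{"fn": "play_rows", "kwargs": {
  "series": [
    [[0,0.001,0],0,1],
    [[0,0.002,0],0,1],
    [[0,0.003,0],0,1],
    [[0,0.003,0],0,1]
  ]
}}

```text
clock: 40.5
eef_pos: [556.5, -235.7, 80.6]
eef_rot: [-1.556, -0.001, -1.342]
wrist_force: [-11.2, 6.7, 22.1]
finger_gap: 0.2
```

Call:
{"fn": "play_rows", "kwargs": {
  "series": [
    [[0,0.001,0],0,1],
    [[0,0.002,0],0,1],
    [[0,0.002,0],0,1],
    [[0,0.002,0],0,1]
  ]
}}

```text
clock: 40.9
eef_pos: [556.6, -235.7, 80.7]
eef_rot: [-1.555, -0.001, -1.342]
wrist_force: [-11.0, 6.9, 21.3]
finger_gap: 0.5
```

Call:
{"fn": "play_rows", "kwargs": {
  "series": [
    [[0,-0.005,0],0,1],
    [[0,-0.02,0],0,1],
    [[0,-0.06,0],0,1],
    [[0,-0.11,0],0,1],
    [[0,-0.16,0],0,1],
    [[-0.04,-0.18,0],0,1],
    [[-0.09,-0.18,0],0,1],
    [[-0.14,-0.18,0],0,1],
    [[-0.19,-0.18,0],0,1],
    [[-0.24,-0.18,0],0,1],
    [[-0.28,-0.18,0],0,1],
    [[-0.28,-0.18,0],0,1],
    [[-0.28,-0.18,0],0,1],
    [[-0.28,-0.18,0],0,1]
  ]
}}

```text
clock: 42.3
eef_pos: [490.7, 35.7, 260.6]
eef_rot: [-1.555, -0.001, -1.343]
wrist_force: [0.4, -0.4, 0.8]
finger_gap: 0.2
```

```bash
python3 - <<'E'
from h import *
s=manip.read_state();print(s['clock'],s['eef_pos'],s['wrist_force'])
b,pt=snap('top','t14.png');a,ps=snap('side','s14.png')
cv2.imwrite('pics/c10.png',np.hstack([cv2.resize(a[110:450,220:410],(335,600)),cv2.resize(b[110:350,80:560],(465,232)) if 0 else cv2.resize(a[160:240,325:390],(460,600),interpolation=cv2.INTER_CUBIC)]))
O=np.array([561,-280,0.]);ang=np.radians(-77);x=np.array([np.cos(ang),np.sin(ang),0]);y=np.array([-x[1],x[0],0]);z=np.array([0,0,1.])
H=O+75*x+76*z
for th in(0,.04,.1):
    d=-x*np.cos(th)+z*np.sin(th);n=x*np.sin(th)+z*np.cos(th)
    print(th,proj(ps,[H+157*d+6*n+k*68*y for k in(-1,1)]).round(1).tolist(),proj(pt,[H+157*d+6*n+k*68*y for k in(-1,1)]).round(1).tolist())
E
```

```text
42.3 [490.68522055  35.69770832 260.64631468] [ 0.35666112 -0.38353856  0.84840716]
0 [[385.1, 203.8], [330.9, 205.1]] [[433.1, 306.0], [411.7, 232.9]]
0.04 [[385.2, 201.6], [330.9, 203.0]] [[434.0, 305.6], [412.4, 232.0]]
0.1 [[385.4, 198.3], [330.9, 199.6]] [[435.6, 304.9], [413.8, 230.7]]
```

View pics/c10.png

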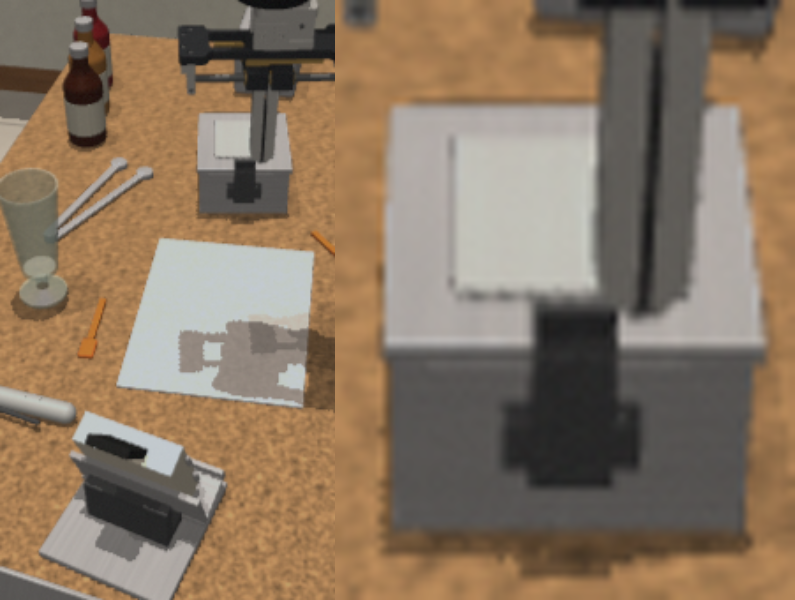

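The side view shows the lid flat with the latch over its edge, and its front edge near y 206 agrees best with a shut lid (predicted 204.4 shut, 202.2 if sprung back). I'll confirm by touch: a sprung-open lid would resist at z 84, a latched one would not.

Call:
{"fn": "play_rows", "kwargs": {
  "series": [
    [[0.05,0,0],0,1],
    [[0.1,0,0],0,1],
    [[0.15,0,0],0,1],
    [[0.2,0,0],0,1],
    [[0.25,0,0],0,1],
    [[0.28,0,0],0,1],
    [[0.28,0.04,0],0,1],
    [[0.28,0.08,0],0,1],
    [[0.28,0.12,0],0,1],
    [[0.28,0.15,0],0,1],
    [[0.28,0.17,0],0,1],
    [[0.28,0.177,0],0,1],
    [[0.28,0.177,0],0,1],
    [[0.28,0.177,0],0,1]
  ]
}}

```text
clock: 43.8
eef_pos: [556.4, -237.7, 84.3]
eef_rot: [-1.555, -0.002, -1.345]
wrist_force: [-0.1, -0.4, 0.2]
finger_gap: 0.4
```

Call:
{"fn": "play_rows", "kwargs": {
  "series": [
    [[0,0.001,0],0,1],
    [[0,0.0015,0],0,1],
    [[0,0.0015,0],0,1]
  ]
}}

```text
clock: 44.1
eef_pos: [556.6, -238.1, 83.2]
eef_rot: [-1.554, -0.002, -1.345]
wrist_force: [-0.3, -0.9, 1.3]
finger_gap: 0.6
```

Call:
{"fn": "play_rows", "kwargs": {
  "series": [
    [[0,0.002,0],0,1],
    [[0,0.003,0],0,1],
    [[0,0.003,0],0,1]
  ]
}}

```text
clock: 44.4
eef_pos: [556.7, -238.0, 81.1]
eef_rot: [-1.554, -0.002, -1.345]
wrist_force: [-4.4, 3.1, 9.3]
finger_gap: 0.3
```

No force at 84.3, contact only near 82.5: the latch is holding. I'll retreat and hand in.

Call:
{"fn": "play_rows", "kwargs": {
  "series": [
    [[0,-0.01,0],0,1],
    [[0,-0.04,0],0,1],
    [[0,-0.09,0],0,1],
    [[0,-0.14,0],0,1],
    [[0,-0.18,0],0,1],
    [[-0.05,-0.2,-0.03],0,1],
    [[-0.1,-0.2,-0.06],0,1],
    [[-0.14,-0.2,-0.1],0,1],
    [[-0.15,-0.2,-0.12],0,1],
    [[-0.15,-0.2,-0.12],0,1],
    [[-0.15,-0.2,-0.12],0,1]
  ]
}}

```text
clock: 45.5
eef_pos: [402.7, -118.8, 279.7]
eef_rot: [-1.552, -0.004, -1.345]
wrist_force: [0.6, 0.1, -1.3]
finger_gap: 0.4
```

```bash
python3 - <<'E'
from h import *
s=manip.read_state();print(s['clock'],s['eef_pos'],s['wrist_force'],abs(s['qd']).max())
b,pt=snap('top','t15.png');t0=cv2.imread('pics/top0.png')
hs=lambda i:cv2.cvtColor(i,cv2.COLOR_BGR2HSV)
for n,i in(('start',t0),('now',b)):  # tab centre, and orange spoons
    m=cv2.inRange(hs(i),(0,0,0),(180,255,45));k=np.zeros_like(m);k[225:275,80:126]=m[225:275,80:126]
    print(n,cv2.minAreaRect(max(cv2.findContours(k,0,2)[0],key=cv2.contourArea))[:2],[np.round(cv2.minAreaRect(c)[0]).tolist() for c in cv2.findContours(cv2.inRange(hs(i),(18,190,120),(30,255,255)),0,2)[0] if cv2.contourArea(c)>60])
hs2=hs(b);m=cv2.inRange(hs2,(0,60,20),(12,255,120))|cv2.inRange(hs2,(170,60,20),(180,255,120))
print('brown',[(cv2.minAreaRect(c)[0],cv2.contourArea(c)) for c in cv2.findContours(m,0,2)[0] if cv2.contourArea(c)>60])
manip.sign_off()
E
```

```text
45.5 [ 402.72727029 -118.82589045  279.69577892] [ 0.59412825  0.09216152 -1.30232011] 0.055050305089265825
start ((105.74311828613281, 252.02296447753906), (27.10648536682129, 24.711917877197266)) []
now ((105.48112487792969, 249.5660400390625), (27.334749221801758, 24.450176239013672)) []
brown [((569.2042846679688, 121.4801254272461), 113.0), ((498.6106262207031, 113.84073638916016), 839.5), ((592.0411987304688, 92.03528594970703), 1012.0)]
the job is handed in; nothing more can be done
```

I handed the job in at 45.5 s. No verdict comes back, so this rests on my own checks.

**What I did:** I tipped the mould mouth down by dragging its lower edge on the slab in a loose grip. I then gripped it firmly and pressed the knock bar in at about 10 N. Both chocolates present dropped out. I leaned the mould back on its stand, put the chocolates in the tub and pressed the lid home at about 22 N.

**Last checks:**
- **Mould:** the tab sits 2.5 pixels (about 5 mm, mostly sideways) from where it started in the top view. The side view shows the same lean as before.
- **Lid:** there was no resistance at 84.3 mm and firm contact only from about 82.5 mm, which fits a shut, latched lid. The camera put its front edge about 2 pixels lower than I predicted.
- **Chocolates:** the last top picture shows none left on the slab or counter, only the bottles in brown. One was seen in the tub. The other was released inside it but hidden by the arm, so I did not see it there.
- **Other things:** the colour check on the spoons found nothing in either picture. That they, the disher, the parfait and the tongs stayed put is judged only from the views I looked at.

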